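# Open the filler port of a hardener canister

### The job

Open the filler of the steel canister: lift the tab of its hinged flip-top cover and fold the cover right back, then unscrew the cap beneath it (anticlockwise, until its wing lies parallel to the cover's hinge pin) and lift it out. Set the cap down gently in the shallow steel tray, do not drop it, and leave the cover folded back. Leave the white jar and the small glass dish that stand between canister and tray where they are.

Things in the scene. Friction and masses are not known exactly. Their poses are not given: they have to be found in the camera images.
- canister: Steel canister bolted to the bench: flange 124 mm across, round body 104 mm across, 70 mm high, on it a square aluminium neck 60 x 60 mm whose top plate lies 95 mm above the bench. Origin: centre of its underside, on the axis of port and cap; z up. The closed cover's lift tab points along the canister's -x; the cover's hinge pin is parallel to its y, at x = +36 mm, z = 131 mm.
- port (a point): Centre of the port on top of the neck's plate, axes as the canister's. The plate has a slot 16 mm (x) by 42 mm (y), which lets the cap's lug through when that lies along y; round it a lip of 48 mm inner diameter, 4 mm high. A stop ends the cap's turn about 0.08 rad beyond.
- cover (a joint): Angle of the flip-top cover (rad): 0 closed, level over the cap; starts at 0 to 0.2; grows as the tab is lifted and the cover swings up and over to the canister's +x side; 1.57 upright; stop at 2.6, right back (over 2.2 counts). The hinge is stiff (0.06 N m): it stays where it is left. Cover: steel plate 62 x 52 mm with 10 mm skirts below.
- tab (a point): Grip point on the cover's lift tab, a tongue 12 mm wide (along the hinge pin), 8 mm thick, 88 mm from the pin; it runs from the cover plate's edge, 64 mm from the pin, to a round end at 101 mm. Axes: x towards the hinge, y along the pin, z up when closed. Gripped with fingers closing along the pin's direction, it can pivot between them while they keep pointing down.
- cap_wing (a point): Grip point of the loose grey plastic cap: middle of its upright wing, 38 mm long (x), 12 mm thick (y), 27 mm tall (13 mm above this point, 14 mm below). Under the wing a round head 44 mm across, 6 mm thick, resting on the neck's plate 19 mm below this point; then a stem with a cross lug 36 x 8 mm parallel to the wing, ending 32 mm below this point.
- cap: The same cap (about 70 g, 45 mm tall), origin at the foot of its stem, x along wing and lug, z up. At the start the wing lies within 0.33 rad of the canister's x axis, lug locked under the plate. Turned anticlockwise from above by 1.2 to 1.9 rad, wing parallel to the canister's y within 0.15 rad, it lifts straight out (15 mm clears the plate). No thread: it does not rise as it turns.
- tray: Shallow open steel tray fixed on the bench, 140 x 140 x 18 mm, walls and floor 3 mm; origin: centre of its underside, z up.
- dish_mid (a point): Centre of a small round glass dish, 60 mm across, 12 mm high, loose on the bench between canister and tray: not to be disturbed.
- jar_mid (a point): Centre of a white screw-top jar, 59 mm across, 72 mm high, loose on the bench farther back: not to be disturbed.
Mind the look-alikes: they are no part of the job. Of the things that look like the cap, the largest one is meant.

How it is judged:
By the outcome, as a careful person would: the job done as asked, in the order asked, and still so for the second after the job is handed in, with the robot touching nothing.
It also fails if it takes over 61 s, if anything falls off the work surface, if the arm or the gripper's body presses on something with over 40 N, if the wrist force passes 120 N, or if a joint passes its speed limit or range.

### The arm

A 7-joint arm with a two-finger parallel gripper is mounted at the origin on a cart in front of the work surface, level with it; the furniture and walls round the work are solid. World frame = base frame: x ahead of the robot, y to its left, z up, the work surface at z = 0. Lengths are in m, angles in rad, forces in N, time in s.
With the tool pointing down it reaches from about 0.4 to 0.85 m from the base axis. Payload 10.4 kg.
Tool frame: the origin (TCP) lies where the fingers leave the gripper's body, on its centre line; the fingertips stand 70 mm ahead of it and the grasp point (between the pads) lies r.grip_depth ahead of it (r.grip_depth is the distance from the TCP to the grasp point, in m); z points along the fingers, y is the direction in which the jaws open and shut (so a half turn about z gives the same grasp; the last joint's range is limited). The gripper opens to 87 mm and grips with 3 to 60 N. Pads are 19 mm wide; open, the fingers measure 117 mm over their backs; the gripper's body (75 mm by 190 mm) begins 51 mm behind the grasp point.
Start: joints at [-1.33, 0.332, -0.065, 1.46, 0.022, 1.35, -0.088], TCP at [0.163, 0.603, 0.292] pointing down, gripper open.
Joint ranges: [-2.6, 2.6], [-0.5, 2.12], [-1.47, 1.34], [0.16, 2.42], [-1.27, 4.41], [0.06, 2.06], [-2.6, 2.6]. Speed limits (rad/s): [2.22, 2.22, 2.79, 2.79, 3.14, 3.14, 3.14].

### API

Orientations are given as a unit quaternion [x, y, z, w].
In Python, from bench import monitor, viewer, workorder, nets, r gives the robot as it stands.
- The arm moves only by the tool drive_tool, never from a script. Its argument "plan" is a list of rows, each an object of numbers: "rx", "ry", "rz": the turn, a rotation vector about the tool's x, y, z in units of 360 degrees (1.0 is 360 degrees); "x", "y", "z": the shift along the tool's x, y, z in units of 1000 mm (1.0 is 1000 mm); "fingers": the opening, from 0 (shut) to 1 (fully open). In form: [{"rx": .., "ry": .., "rz": .., "x": .., "y": .., "z": .., "fingers": ..}, ...]. A call has 1 to 12 rows; each row is the pose to reach, as a shift and turn from the pose commanded when the call began, along the tool's axes at that moment, turning the shorter way round; what a row does not reach only later rows make up. A row lasts 1/8 s, in which the tool goes at most 62.5 mm and 10.7 degrees, less where a joint would pass 70% of its speed; a pose out of reach is approached as far as the arm can. A call with a number of a shift or a turn outside -1 to 1 is refused whole. A call with a gripper value outside its range is refused whole. The fingers move at their own pace and stop on an object; "squeeze" is the grip in N (left out, the last holds). Time passes only in rows, so rows that repeat a pose let the fingers close. It gives the time, the measured TCP pose, the force and the opening at its end, in the units of the state.
- monitor.read_state(): the state, without advancing time (a new reading comes with each control period).
- viewer.camera(name): name is "scene" or "top" or "wrist"; returns a dict with "color" (384x512x3 uint8, red, green, blue), "depth" (384x512 float32, m along the optical axis (not along the pixel's ray), 0 where there is no reading), "camera_matrix" (3x3 intrinsics, pixels), "xyz" and "rotation" of the camera in the world. Camera axes: x right, y down, z forward; pixel columns grow to the right and rows downward; lengths in m; the calibration is good to about 2 mm. A picture is of the moment at which its call begins.
- workorder.close_job(): hands the job in, once; it reports no verdict.
Trained networks look in the newest picture that a camera, given by its name, has taken for a name from the list of things; names that differ only in an ending like _2 or _b are one class to them, and where a whole thing is asked for, a point or a joint stands for the part that bears it (a point fixed in the world has none). Each returns a list of dicts, best first, with "confidence" (0 to 1); they miss things now and then, are a little off and sometimes report something else, mostly with a low value. They report only what shows in the picture. A call takes as long as a camera call. They do not tell look-alikes from the thing itself.
- nets.find_in(label, camera): "centre" ([x, y, z] in m, in world coordinates, good to about 4 mm: the middle of the surface that is visible of it).
- nets.regions_of(label, camera): "region" (384x512 bool, what is visible of it).
The state is a dict: "time": time; "joint_positions": joint angles; "joint_vel": joint speeds; "joint_torque": joint torques, N m; "ee_pos": TCP position; "eef_rot": TCP orientation; "ft_force": force on the tool from outside, world axes, zero at the start; "torque": the same for the moment, N m; "width": finger opening in m.
Only numpy, scipy, OpenCV 4.12 (cv2) and the standard library are available. Lean on these libraries where they do the work, as an engineer would, in place of code of your own. Each camera call takes 0.05 s, during which the arm holds its last target.

## Working session

There is one attempt and no reset: what is moved stays moved. The work goes in short steps, Python scripts to look and compute and a tool call to move; the robot and the scene stay as the last step left them, time stands still between calls to the robot, and variables do not carry over. Pictures are saved under pics/ and viewed, and the job is handed in when it is done.

Besides the shell and the picture viewer there is one more tool, called after "Call:" as name(argument=value, ...) on one line, values as JSON. drive_tool: Moves the arm, as the interface text tells. Its arguments: {"type":"object","properties":{"plan":{"type":"array","items":{"type":"object","properties":{"rx":{"type":"number","minimum":-1,"maximum":1},"ry":{"type":"number","minimum":-1,"maximum":1},"rz":{"type":"number","minimum":-1,"maximum":1},"x":{"type":"number","minimum":-1,"maximum":1},"y":{"type":"number","minimum":-1,"maximum":1},"z":{"type":"number","minimum":-1,"maximum":1},"fingers":{"type":"number"}}}},"squeeze":{"type":"number"}},"required":["plan"]}

```bash
ls; mkdir -p pics; cat > h.py <<'E'
import numpy as np, cv2
from bench import monitor, viewer, workorder, nets, r
from scipy.spatial.transform import Rotation as R
def snap(name,fn=None):
    c=viewer.camera(name)
    if fn: cv2.imwrite('pics/'+fn,c['color'][:,:,::-1])
    return c
def pts(c):
    K=c['camera_matrix'];d=c['depth'];v,u=np.mgrid[0:384,0:512]
    P=np.stack([(u-K[0,2])/K[0,0]*d,(v-K[1,2])/K[1,1]*d,d],-1)
    Rm=np.array(c['rotation'])
    if Rm.shape!=(3,3): Rm=R.from_quat(Rm).as_matrix()
    return P@Rm.T+np.array(c['xyz'])
def proj(c,p):
    Rm=np.array(c['rotation'])
    if Rm.shape!=(3,3): Rm=R.from_quat(Rm).as_matrix()
    q=Rm.T@(np.array(p)-c['xyz']);K=c['camera_matrix'];q=K@q
    return q[:2]/q[2]
E
python3 - <<'E'
from h import *
for n in ['scene','top']:
    c=snap(n,n+'0.png'); print(n,c['xyz'],c['rotation'])
    for l in ['canister','cover','tab','cap','cap_wing','tray','dish_mid','jar_mid']:
        print(l,[(np.round(o['centre'],3),round(o['confidence'],2),proj(c,o['centre']).round()) for o in nets.find_in(l,n)])
print(r.grip_depth, monitor.read_state())
E
```

```text
pics
scene [ 0.0251066  -0.5359733   0.49811924] [ 0.79296936 -0.31932887  0.20006212 -0.47875236]
canister [(array([ 0.475, -0.212,  0.065]), 0.87, array([303., 275.]))]
cover [(array([ 0.497, -0.203,  0.14 ]), 0.61, array([310., 232.]))]
tab [(array([ 0.495, -0.204,  0.134]), 0.77, array([310., 235.]))]
cap [(array([ 0.496, -0.201,  0.103]), 0.78, array([308., 250.])), (array([ 0.551, -0.078,  0.016]), 0.7, array([275., 249.])), (array([ 0.618, -0.006,  0.052]), 0.69, array([272., 212.])), (array([ 0.627, -0.216,  0.014]), 0.45, array([350., 263.]))]
cap_wing [(array([ 0.492, -0.2  ,  0.099]), 0.65, array([306., 252.])), (array([ 0.625, -0.216,  0.019]), 0.65, array([350., 262.])), (array([ 0.551, -0.077,  0.014]), 0.61, array([275., 249.]))]
tray [(array([0.541, 0.167, 0.003]), 0.72, array([201., 214.]))]
dish_mid [(array([ 0.491, -0.018,  0.013]), 0.63, array([235., 249.]))]
jar_mid [(array([ 0.619, -0.008,  0.049]), 0.92, array([273., 213.]))]
top [ 0.36437541 -0.00112065  0.98104972] [-0.70394382  0.70432659 -0.06221545  0.06720411]
canister [(array([ 0.495, -0.18 ,  0.099]), 0
[... 633 characters left out ...]
'time': 0.9, 'joint_positions': array([-1.32956705,  0.33217701, -0.06473131,  1.46011192,  0.02159462,
        1.34987737, -0.08846985]), 'joint_vel': array([ 0.00066273, -0.00167508,  0.00133368,  0.00043933,  0.00087979,
       -0.00117012, -0.00116615]), 'joint_torque': array([-1.16722018e-03, -6.23025012e+01,  2.36072845e-02, -3.90128839e+01,
       -6.12360192e-02,  3.13296472e-02, -4.55727377e-05]), 'ee_pos': array([0.16295552, 0.60339893, 0.29228427]), 'eef_rot': array([ 1.31501625e-01,  9.91315953e-01,  6.15372684e-05, -1.01028957e-05]), 'ft_force': array([ 0.84739147, -0.133145  ,  0.0142717 ]), 'torque': array([ 0.04586023, -0.0255379 , -0.01790187]), 'width': 0.08693426434392569}
```

```bash
python3 - <<'E'
import cv2
s=cv2.imread('pics/scene0.png');cv2.imwrite('pics/sc.png',cv2.resize(s[190:330,180:380],None,fx=4,fy=4,interpolation=3))
t=cv2.imread('pics/top0.png');cv2.imwrite('pics/tc.png',cv2.resize(t[120:260,165:365],None,fx=4,fy=4,interpolation=3))
E
```

```text
(no output)
```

View pics/sc.png

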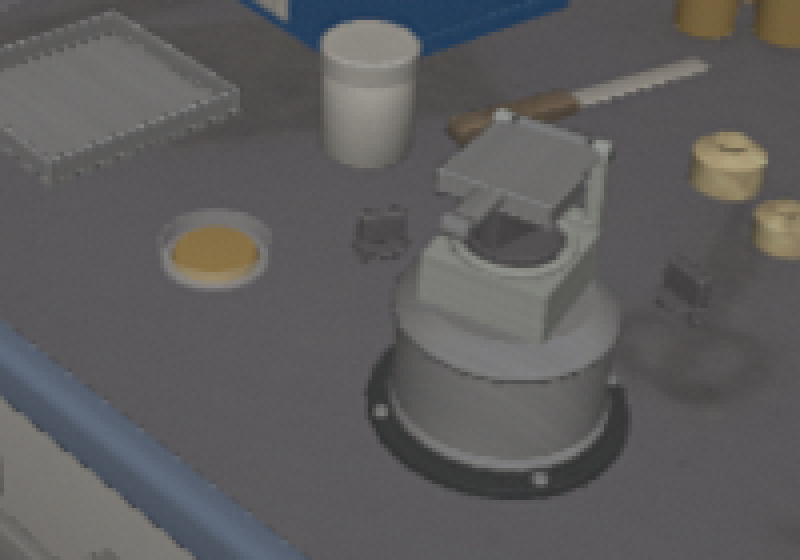

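View pics/tc.png

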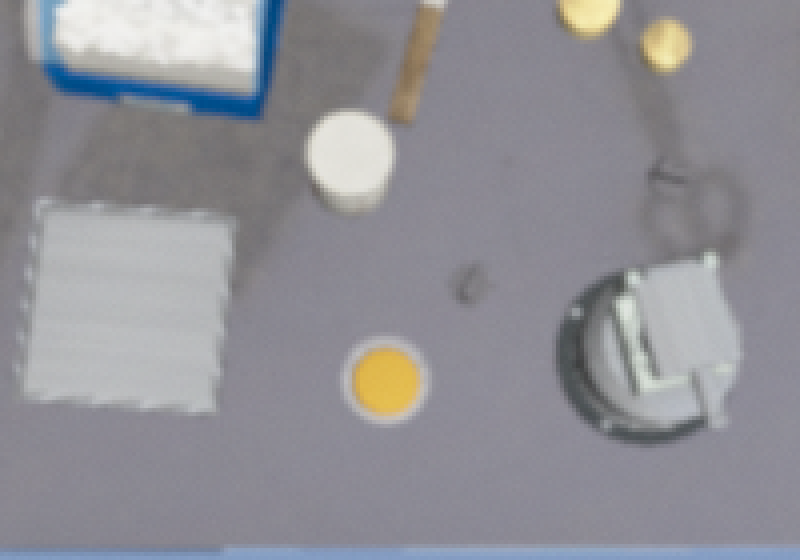

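View pics/scene0.png

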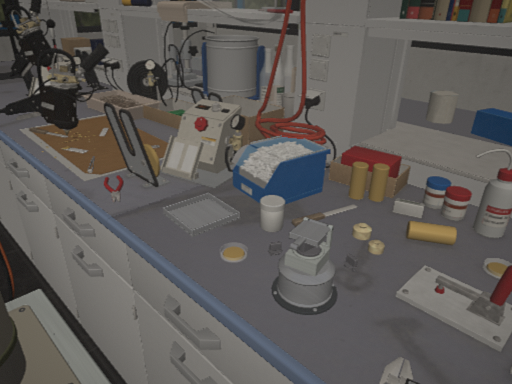

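The canister is at scene (305,275), with its cover slightly open. Candidates for the cap are (308,250) under the cover and small ones on the bench at (275,249) and (350,262). The one under the cover is the largest and is in the port, so I choose it. Next I fit the canister's pose.

```bash
cat > fit.py <<'E'
from h import *
from scipy.optimize import least_squares
cs={n:snap(n) for n in ['scene','top']}
Ps={n:pts(c) for n,c in cs.items()}
def near(P): 
    q=P.reshape(-1,3); return q[(np.hypot(q[:,0]-.5,q[:,1]+.19)<.12)]
for n in cs:
    q=near(Ps[n]); 
    print(n,len(q),'bench z',np.median(q[(q[:,2]<.01)][:,2]))
    b=q[(q[:,2]>.012)&(q[:,2]<.064)]
    # body circle
    b=b[np.hypot(b[:,0]-.5,b[:,1]+.19)<.075]
    if len(b)>30:
        s=least_squares(lambda p:np.hypot(b[:,0]-p[0],b[:,1]-p[1])-.052,[.5,-.19],loss='soft_l1',f_scale=.002); print(n,'axis',s.x,len(b),s.cost)
    for z0,z1 in [(.065,.075),(.09,.1),(.1,.112),(.112,.125),(.125,.16)]:
        w=q[(q[:,2]>z0)&(q[:,2]<z1)]; print(z0,len(w),w.mean(0).round(4) if len(w) else '')
    w=q[q[:,2]>.125]
    print(np.c_[w][::max(1,len(w)//25)].round(3))
    np.save(n+'_q.npy',q)
E
python3 fit.py
```

```text
scene 10122 bench z -0.0009144161848241017
scene axis [ 0.50822332 -0.19287428] 1350 0.0009151906916886138
0.065 537 [ 0.488  -0.2123  0.0685]
0.09 498 [ 0.4982 -0.2063  0.0956]
0.1 136 [ 0.5086 -0.2032  0.1044]
0.112 54 [ 0.5229 -0.2085  0.1179]
0.125 878 [ 0.5001 -0.199   0.1354]
[[ 0.535 -0.161  0.136]
 [ 0.529 -0.17   0.134]
 [ 0.514 -0.166  0.135]
 [ 0.521 -0.179  0.135]
 [ 0.525 -0.187  0.135]
 [ 0.519 -0.185  0.135]
 [ 0.509 -0.184  0.136]
 [ 0.5   -0.18   0.136]
 [ 0.488 -0.177  0.138]
 [ 0.542 -0.212  0.131]
 [ 0.524 -0.21   0.135]
 [ 0.51  -0.205  0.137]
 [ 0.497 -0.198  0.138]
 [ 0.488 -0.194  0.138]
 [ 0.48  -0.194  0.139]
 [ 0.479 -0.191  0.136]
 [ 0.477 -0.188  0.134]
 [ 0.476 -0.185  0.13 ]
 [ 0.475 -0.187  0.13 ]
 [ 0.467 -0.203  0.139]
 [ 0.478 -0.207  0.134]
 [ 0.482 -0.216  0.135]
 [ 0.485 -0.226  0.136]
 [ 0.447 -0.209  0.141]
 [ 0.49  -0.226  0.128]
 [ 0.445 -0.213  0.135]]
top 5761 bench z 0.0011386468488336354
top axis [ 0.50731555 -0.19469174] 182 0.0001058327769532758
0.065 292 [ 0.4864 -0.1738  0.0692]
0.09 128 [ 0.4979 -0.175   0.0959]
0.1 24 [ 0.5042 -0.1709  0.1024]
0.112 7 [ 0.5337 -0.1582  0.1191]
0.125 734 [ 0.5054 -0.1922  0.1382]
[[ 0.552 -0.207  0.135]
 [ 0.544 -0.208  0.139]
 [ 0.539 -0.176  0.139]
 [ 0.537 -0.191  0.136]
 [ 0.535 -0.206  0.135]
 [ 0.53  -0.16   0.134]
 [ 0.527 -0.174  0.135]
 [ 0.524 -0.19   0.138]
 [ 0.522 -0.207  0.139]
 [ 0.517 -0.17   0.139]
 [ 0.514 -0.187  0.14 ]
 [ 0.512 -0.204  0.139]
 [ 0.507 -0.168  0.138]
 [ 0.505 -0.182  0.136]
 [ 0.503 -0.195  0.136]
 [ 0.5   -0.206  0.138]
 [ 0.497 -0.218  0.138]
 [ 0.493 -0.172  0.138]
 [ 0.49  -0.186  0.141]
 [ 0.487 -0.198  0.141]
 [ 0.485 -0.21   0.139]
 [ 0.481 -0.172  0.135]
 [ 0.478 -0.2    0.137]
 [ 0.47  -0.201  0.142]
 [ 0.458 -0.207  0.144]
 [ 0.446 -0.21   0.142]]
```

```bash
python3 - <<'E'
from h import *
from scipy.optimize import least_squares
for n in ['scene','top']:
    q=np.load(n+'_q.npy'); A=np.array([.5080,-.1938])
    w=q[(q[:,2]>.132)]
    rect=cv2.minAreaRect((w[:,:2]*1000).astype(np.float32)); print(n,'rect',rect)
    d=w[:,:2]-A
    tb=d[(np.hypot(*d.T)>.045)&(d[:,0]<-.03)&(w[:,2]>.135)]
    print('tab dir',len(tb),tb.mean(0),np.arctan2(-tb.mean(0)[1],-tb.mean(0)[0]))
    pl=w[(d[:,0]>-.02)]
    # plane
    M=np.c_[pl[:,:2]-A,np.ones(len(pl))];s=np.linalg.lstsq(M,pl[:,2],rcond=None)[0];print('plane',s)
    # neck: rotate-search: support of points z .075-.1
    k=q[(q[:,2]>.076)&(q[:,2]<.097)]; dk=k[:,:2]-A
    best=[]
    for yaw in np.linspace(-.1,.8,91):
        c,s_=np.cos(yaw),np.sin(yaw); x=dk@[c,s_]; y=dk@[-s_,c]
        side=np.maximum(abs(x),abs(y)); best.append((np.mean(np.abs(side-.03)<.0015) if n=='scene' else 0,yaw))
    print(max(best))
    # tab using plate side edges: points in plate
    p=d[(w[:,2]>.132)]
    best=[]
    for yaw in np.linspace(.0,.6,121):
        c,s_=np.cos(yaw),np.sin(yaw); x=p@[c,s_]; y=p@[-s_,c]; m=(x>-.025)&(x<.03)
        lo,hi=np.percentile(y[m],[3,97]); best.append((hi-lo,yaw,(hi+lo)/2))
    print('plate',min(best))
E
```

```text
scene rect ((493.25665283203125, -197.3716278076172), (106.08990478515625, 56.047698974609375), 12.486748695373535)
tab dir 76 [-0.05656382 -0.01497832] 0.2588624430390451
plane [-0.04806847 -0.0058304   0.13602204]
(np.float64(0.4427860696517413), np.float64(0.28))
plate (np.float64(0.05022781334808901), np.float64(0.245), np.float64(-0.0015403549809471333))
top rect ((494.7998046875, -195.70005798339844), (106.16565704345703, 55.50505065917969), 13.983811378479004)
tab dir 51 [-0.0548598  -0.01129794] 0.2031024997846342
plane [-0.05287781 -0.01529493  0.13831927]
(0, np.float64(0.8))
plate (np.float64(0.05016386664460849), np.float64(0.2), np.float64(0.001800869364275065))
```

```bash
python3 - <<'E'
from h import *
H=np.full((12,14),-.01)
for n in ['scene','top']:
    q=pts(snap(n)).reshape(-1,3)
    i=((q[:,0]-.1)/.06).astype(int);j=((q[:,1]+.4)/.08).astype(int)
    m=(q[:,0]>.1)&(q[:,1]>-.4)&(i<12)&(j<14)&(q[:,2]<.9)
    if n=='top': print('robot may show')
    np.maximum.at(H,(i[m],j[m]),q[m,2])
print('cols y',np.round(-.4+.08*np.arange(14),2))
for k in range(12): print(round(.1+.06*k,2),(H[k]*1000).astype(int))
E
```

```text
robot may show
cols y [-0.4  -0.32 -0.24 -0.16 -0.08  0.    0.08  0.16  0.24  0.32  0.4   0.48
  0.56  0.64]
0.1 [-10 -10  -4  16  17  17  17 -10 -10 -10 -10 -10 -10 -10]
0.16 [-10 -10 -10 -10 -10 -10 -10 -10 -10 -10 -10 -10 -10 -10]
0.22 [-10 -10 -10 -10 -10 -10 -10 -10 -10 -10 -10 -10 -10 -10]
0.28 [-10 -10 -10 -10 -10 -10 -10 -10 -10 -10 -10 -10 -10 -10]
0.34 [5 6 5 5 7 6 6 6 6 5 5 6 5 6]
0.4 [ 11   6 144   8  15   5   7   5   7  13  17  15  18  10]
0.46 [ 10  66 143  90  15  14  21  23  19   6  15  16  19  20]
0.52 [  5  63 141 139  32   5  20  22   5  82 168 204 200 191]
0.58 [19 14 35  6 76 76 23 21  7 27 68 17  9 12]
0.64 [ 48  15  16   7  75 128 124 117  12 110 110 111  10  13]
0.7 [ 17  14  31  31  19 138 136 136 105 175 175 175  11  13]
0.76 [  6  37  32  31  13 137 136 138 186 194 201 193   9  11]
```

View pics/top0.png

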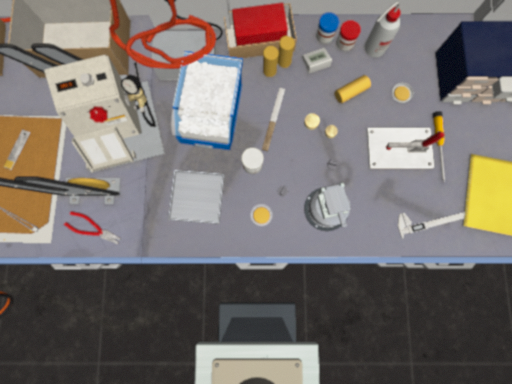

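```bash
cat >> h.py <<'E'
def tgt(p,az,st=None):
    """row for tool-down world TCP p, tool-y azimuth az"""
    st=st or monitor.read_state(); R0=R.from_quat(st['eef_rot'])
    y=np.array([np.cos(az),np.sin(az),0]);z=np.array([0,0,-1.]);x=np.cross(y,z)
    Rt=R.from_matrix(np.c_[x,y,z]); d=R0.inv().apply(np.array(p)-st['ee_pos'])
    rv=(R0.inv()*Rt).as_rotvec()/(2*np.pi)
    print('x %.4f y %.4f z %.4f rx %.4f ry %.4f rz %.4f'%(*d,*rv))
def info():
    s=monitor.read_state();M=R.from_quat(s['eef_rot']).as_matrix()
    print('t',round(s['time'],2),'p',s['ee_pos'].round(4),'az',np.arctan2(M[1,1],M[0,1]).round(4),'zt',M[:,2].round(3),'q',s['joint_positions'].round(2),'F',s['ft_force'].round(1),'T',s['torque'].round(2),'w',round(s['width'],4))
E
python3 - <<'E'
from h import *
info(); tgt([.42,.30,.30],0.4); tgt([.44,-.05,.30],-.7);tgt([.44,-.21,.30],-1.33)
E
```

```text
t 1.1 p [0.1629 0.6034 0.2923] az 1.307 zt [ 0.  0. -1.] q [-1.33  0.33 -0.06  1.46  0.02  1.35 -0.09] F [-0.2 -0.2 -0. ] T [ 0.04 -0.03  0.01] w 0.0871
x -0.3273 y -0.2259 z -0.0078 rx 0.0000 ry -0.0000 rz 0.1444
x -0.4378 y -0.5586 z -0.0078 rx 0.0000 ry -0.0000 rz 0.3194
x -0.4795 y -0.7131 z -0.0078 rx 0.0000 ry -0.0000 rz 0.4197
```

Call:
drive_tool(plan=[{"x":-0.16,"y":-0.11,"z":-0.008,"rz":0.07,"fingers":0.6},{"x":-0.327,"y":-0.226,"z":-0.008,"rz":0.144,"fingers":0.6},{"x":-0.327,"y":-0.226,"z":-0.008,"rz":0.144,"fingers":0.6},{"x":-0.327,"y":-0.226,"z":-0.008,"rz":0.144,"fingers":0.6},{"x":-0.327,"y":-0.226,"z":-0.008,"rz":0.144,"fingers":0.6},{"x":-0.438,"y":-0.559,"z":-0.008,"rz":0.32,"fingers":0.6},{"x":-0.438,"y":-0.559,"z":-0.008,"rz":0.32,"fingers":0.6},{"x":-0.438,"y":-0.559,"z":-0.008,"rz":0.32,"fingers":0.6},{"x":-0.438,"y":-0.559,"z":-0.008,"rz":0.32,"fingers":0.6},{"x":-0.438,"y":-0.559,"z":-0.008,"rz":0.32,"fingers":0.6},{"x":-0.438,"y":-0.559,"z":-0.008,"rz":0.32,"fingers":0.6},{"x":-0.438,"y":-0.559,"z":-0.008,"rz":0.32,"fingers":0.6}])

```text
validation failed for argument at $.pl...
```

```bash
python3 - <<'E'
from h import *
info(); tgt([.44,-.208,.30],-1.33)
E
```

```text
t 1.1 p [0.1629 0.6034 0.2923] az 1.307 zt [ 0.  0. -1.] q [-1.33  0.33 -0.06  1.46  0.02  1.35 -0.09] F [-0.2 -0.2 -0. ] T [ 0.04 -0.03  0.01] w 0.0871
x -0.4790 y -0.7111 z -0.0078 rx 0.0000 ry -0.0000 rz 0.4197
```

Call:
drive_tool(plan=[{"rx":0,"ry":0,"rz":0.07,"x":-0.16,"y":-0.11,"z":-0.008,"fingers":0.6}])

```text
time: 1.23
ee_pos: [0.1998, 0.5575, 0.2939]
eef_rot: [0.222, 0.975, -0.0, -0.001]
ft_force: [1.2, -0.8, -0.1]
width: 0.0828
```

```bash
python3 - <<'E'
from h import *
info(); tgt([.42,.30,.30],0.4); tgt([.44,-.05,.30],-.7);tgt([.44,-.21,.30],-1.33)
E
```

```text
t 1.23 p [0.1998 0.5575 0.2939] az 1.1236 zt [-0.002  0.    -1.   ] q [-1.28  0.26 -0.02  1.55  0.    1.33 -0.18] F [ 1.2 -0.8 -0.1] T [-0.06 -0.08 -0.  ] w 0.0828
x -0.3099 y -0.1370 z -0.0066 rx -0.0003 ry -0.0003 rz 0.1152
x -0.4792 y -0.4440 z -0.0067 rx -0.0004 ry -0.0001 rz 0.2902
x -0.5484 y -0.5882 z -0.0067 rx -0.0005 ry 0.0000 rz 0.3905
```

Call:
drive_tool(plan=[{"rx":0,"ry":0,"rz":0.115,"x":-0.31,"y":-0.137,"z":-0.007,"fingers":0.6},{"rx":0,"ry":0,"rz":0.115,"x":-0.31,"y":-0.137,"z":-0.007,"fingers":0.6},{"rx":0,"ry":0,"rz":0.115,"x":-0.31,"y":-0.137,"z":-0.007,"fingers":0.6},{"rx":0,"ry":0,"rz":0.115,"x":-0.31,"y":-0.137,"z":-0.007,"fingers":0.6},{"rx":0,"ry":0,"rz":0.29,"x":-0.479,"y":-0.444,"z":-0.007,"fingers":0.6},{"rx":0,"ry":0,"rz":0.29,"x":-0.479,"y":-0.444,"z":-0.007,"fingers":0.6},{"rx":0,"ry":0,"rz":0.29,"x":-0.479,"y":-0.444,"z":-0.007,"fingers":0.6},{"rx":0,"ry":0,"rz":0.29,"x":-0.479,"y":-0.444,"z":-0.007,"fingers":0.6},{"rx":0,"ry":0,"rz":0.29,"x":-0.479,"y":-0.444,"z":-0.007,"fingers":0.6},{"rx":0,"ry":0,"rz":0.39,"x":-0.548,"y":-0.588,"z":-0.007,"fingers":0.6},{"rx":0,"ry":0,"rz":0.39,"x":-0.548,"y":-0.588,"z":-0.007,"fingers":0.6},{"rx":0,"ry":0,"rz":0.39,"x":-0.548,"y":-0.588,"z":-0.007,"fingers":0.6}])

```text
time: 2.72
ee_pos: [0.4339, -0.1314, 0.302]
eef_rot: [0.973, 0.229, 0.001, -0.0]
ft_force: [1.8, 0.8, -0.7]
width: 0.0523
```

```bash
python3 - <<'E'
from h import *
info(); tgt([.44,-.208,.30],-1.33)
E
```

```text
t 2.73 p [ 0.4339 -0.1314  0.302 ] az -1.1091 zt [ 0.001  0.001 -1.   ] q [-0.55 -0.12  0.7   1.91  0.08  1.33 -0.98] F [ 1.8  0.8 -0.7] T [-0.05 -0.02 -0.  ] w 0.0523
x -0.0287 y 0.0713 z 0.0020 rx -0.0000 ry -0.0002 rz 0.0352
```

Call:
drive_tool(plan=[{"rx":0,"ry":0,"rz":0.035,"x":-0.029,"y":0.071,"z":0,"fingers":0.6},{"rx":0,"ry":0,"rz":0.035,"x":-0.029,"y":0.071,"z":0,"fingers":0.6},{"rx":0,"ry":0,"rz":0.035,"x":-0.029,"y":0.071,"z":0,"fingers":0.6},{"rx":0,"ry":0,"rz":0.035,"x":-0.029,"y":0.071,"z":0,"fingers":0.6}])

```text
time: 3.22
ee_pos: [0.4406, -0.2041, 0.3015]
eef_rot: [0.992, 0.125, -0.0, -0.0]
ft_force: [0.3, 1.0, -0.4]
width: 0.0524
```

```bash
python3 - <<'E'
from h import *
info(); c=snap('wrist','w1.png'); print(c['xyz'])
np.savez('w1.npz',P=pts(c),col=c['color'])
for l in ['cover','tab','cap_wing','canister']: print(l,[(np.round(o['centre'],3),round(o['confidence'],2),proj(c,o['centre']).round()) for o in nets.find_in(l,'wrist')])
E
```

```text
t 3.23 p [ 0.4406 -0.2041  0.3015] az -1.3194 zt [-0.     0.001 -1.   ] q [-0.47 -0.02  0.81  1.84  0.02  1.32 -0.98] F [ 0.3  1.  -0.4] T [-0.04  0.17  0.01] w 0.0524
[ 0.50261182 -0.18880014  0.39489684]
cover [(array([0.522, 0.103, 0.004]), 0.42, array([13., 33.]))]
tab [(array([ 0.509, -0.198,  0.134]), 0.6, array([274., 113.]))]
cap_wing [(array([ 0.551, -0.079,  0.011]), 0.76, array([176.,  49.])), (array([ 0.628, -0.216,  0.015]), 0.57, array([314.,   7.]))]
canister [(array([ 0.509, -0.195,  0.134]), 0.7, array([270., 111.]))]
```

View pics/w1.png

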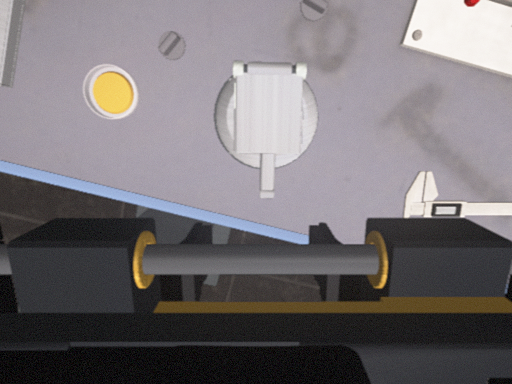

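The wrist view shows the cover at (268,112), its tab end at (267,190) and the hinge at (270,68). The two small look-alikes are at (172,45) and (314,7). Now I fit the yaw and centre from this view.

```bash
python3 - <<'E'
from h import *
P=np.load('w1.npz')['P']
cut=lambda r0,r1,c0,c1:P[r0:r1,c0:c1].reshape(-1,3)
t=cut(150,200,250,285);t=t[t[:,2]>.12]; print('tab',len(t),t.mean(0))
d=np.linalg.svd(t[:,:2]-t[:,:2].mean(0))[2][0];print('tab yaw',np.arctan(d[1]/d[0]), 'z slope',np.polyfit(t[:,0],t[:,2],1))
A=np.array([.508,-.194])
p=cut(60,205,210,320);p=p[p[:,2]>.125]
for yaw in [.22,.24,.26,.28]:
    c,s=np.cos(yaw),np.sin(yaw);D=p[:,:2]-A;x=D@[c,s];y=D@[-s,c]
    for a,b in [(-.06,-.035),(-.02,.0),(0,.02)]:
        m=(x>a)&(x<b);print(yaw,a,np.percentile(y[m],[2,98]).round(4),p[m,2].mean().round(4),end=' ')
    print('x range',np.percentile(x,[.3,99.7]).round(4))
f=cut(60,180,200,330);f=f[(f[:,2]>.06)&(f[:,2]<.08)];
b=f[np.hypot(f[:,0]-.508,f[:,1]+.194)>.04]
import numpy as np
# body top rim circle fit
xs=f[:,:2];h=cv2.convexHull((xs*1000).astype(np.float32))[:,0];print('body circ',cv2.minEnclosingCircle((xs*1000).astype(np.float32)),len(f))
E
```

```text
tab 786 [ 0.46293981 -0.2048977   0.14312439]
tab yaw 0.24717501007902332 z slope [ 0.5456068  -0.10945872]
0.22 -0.06 [-0.0066  0.0049] 0.1409 0.22 -0.02 [-0.0261  0.0251] 0.1474 0.22 0 [-0.0251  0.0247] 0.1374 x range [-0.0666  0.037 ]
0.24 -0.06 [-0.0055  0.0059] 0.1409 0.24 -0.02 [-0.0259  0.0253] 0.1474 0.24 0 [-0.0252  0.0245] 0.1374 x range [-0.0666  0.037 ]
0.26 -0.06 [-0.0045  0.0069] 0.1409 0.26 -0.02 [-0.0257  0.0255] 0.1474 0.26 0 [-0.0254  0.0244] 0.1374 x range [-0.0666  0.0369]
0.28 -0.06 [-0.0036  0.008 ] 0.1409 0.28 -0.02 [-0.0256  0.0258] 0.1474 0.28 0 [-0.0256  0.0242] 0.1374 x range [-0.0665  0.0372]
body circ ((503.8243103027344, -195.40684509277344), 51.81412887573242) 2357
```

```bash
python3 - <<'E'
from h import *
info(); tgt([.4563,-.2062,.23],-1.334); tgt([.4563,-.2062,.190],-1.334)
E
```

```text
t 3.48 p [ 0.4405 -0.2049  0.3017] az -1.3211 zt [ 0.  0. -1.] q [-0.47 -0.02  0.81  1.84  0.02  1.32 -0.98] F [-0.1  0.4 -0.3] T [-0.03  0.12  0.  ] w 0.0525
x 0.0150 y 0.0052 z 0.0717 rx -0.0001 ry -0.0001 rz 0.0020
x 0.0150 y 0.0052 z 0.1117 rx -0.0001 ry -0.0001 rz 0.0020
```

Call:
drive_tool(plan=[{"rx":0,"ry":0,"rz":0.002,"x":0.015,"y":0.005,"z":0.06,"fingers":0.45},{"rx":0,"ry":0,"rz":0.002,"x":0.015,"y":0.005,"z":0.09,"fingers":0.45},{"rx":0,"ry":0,"rz":0.002,"x":0.015,"y":0.005,"z":0.112,"fingers":0.45},{"rx":0,"ry":0,"rz":0.002,"x":0.015,"y":0.005,"z":0.112,"fingers":0.45},{"rx":0,"ry":0,"rz":0.002,"x":0.015,"y":0.005,"z":0.112,"fingers":0.45}])

```text
time: 4.1
ee_pos: [0.4565, -0.2069, 0.1906]
eef_rot: [0.993, 0.118, 0.0, 0.0]
ft_force: [0.8, 0.1, -0.4]
width: 0.0388
```

```bash
python3 - <<'E'
from h import *
info(); c=snap('scene','s2.png');cv2.imwrite('pics/s2c.png',cv2.resize(c['color'][160:320,220:420,::-1],None,fx=3,fy=3))
snap('wrist','w2.png')
E
```

```text
t 4.1 p [ 0.4565 -0.2069  0.1906] az -1.3352 zt [ 0.001 -0.    -1.   ] q [-0.42  0.18  0.83  1.95 -0.15  1.08 -0.86] F [ 0.8  0.1 -0.4] T [-0.1   0.11  0.01] w 0.0388
```

View pics/s2c.png

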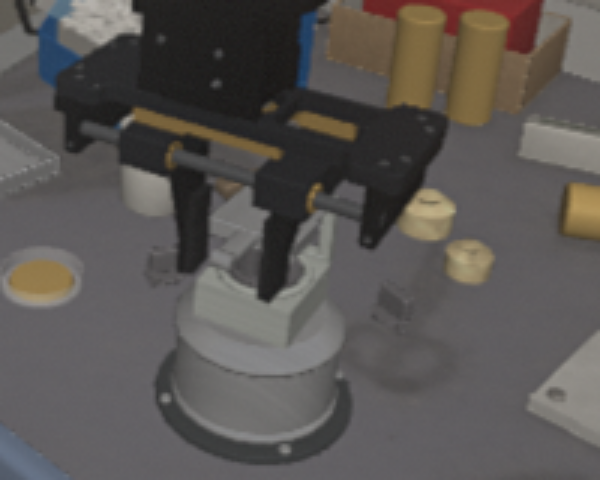

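View pics/w2.png

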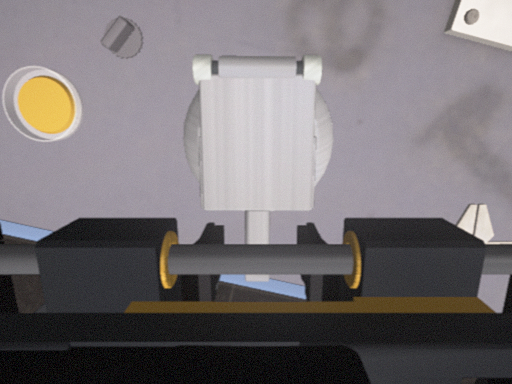

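The tab is centred between the fingers, at (257,235) in the wrist view. I close the gripper.

Call:
drive_tool(plan=[{"rx":0,"ry":0,"rz":0,"x":0,"y":0,"z":0,"fingers":0},{"rx":0,"ry":0,"rz":0,"x":0,"y":0,"z":0,"fingers":0},{"rx":0,"ry":0,"rz":0,"x":0,"y":0,"z":0,"fingers":0},{"rx":0,"ry":0,"rz":0,"x":0,"y":0,"z":0,"fingers":0}], squeeze=12)

```text
time: 4.7
ee_pos: [0.4558, -0.2059, 0.1894]
eef_rot: [0.993, 0.118, -0.0, -0.001]
ft_force: [-2.1, 3.5, 1.0]
width: 0.0118
```

```bash
python3 - <<'E'
from h import *
info(); st=monitor.read_state()
ex=np.array([np.cos(.237),np.sin(.237),0]);pin=np.array([.507,-.194,.131])+.036*ex
g=st['ee_pos']-[0,0,.051]; print('rel pin',(g-pin)@ex,(g-pin)[2])
# relative arc in tool x(=ex) and z(down)
for th in np.linspace(.08,2.6,14):
    print(round(th,2),'x %.4f z %.4f'%((-.088*np.cos(th)+.088*np.cos(.08)),-(.088*np.sin(th)-.088*np.sin(.08))))
E
```

```text
t 4.7 p [ 0.4558 -0.2059  0.1894] az -1.335 zt [-0.001  0.002 -1.   ] q [-0.42  0.18  0.83  1.95 -0.15  1.08 -0.86] F [-2.1  3.5  1. ] T [ 0.56  0.39 -0.01] w 0.0118
rel pin -0.08851982586001442 0.007381533354276992
0.08 x 0.0000 z -0.0000
0.27 x 0.0030 z -0.0168
0.47 x 0.0092 z -0.0326
0.66 x 0.0183 z -0.0470
0.86 x 0.0300 z -0.0594
1.05 x 0.0439 z -0.0693
1.24 x 0.0594 z -0.0763
1.44 x 0.0760 z -0.0802
1.63 x 0.0930 z -0.0808
1.82 x 0.1098 z -0.0781
2.02 x 0.1258 z -0.0723
2.21 x 0.1404 z -0.0635
2.41 x 0.1530 z -0.0520
2.6 x 0.1631 z -0.0383
```

Call:
drive_tool(plan=[{"rx":0,"ry":0,"rz":0,"x":0.001,"y":0,"z":-0.008,"fingers":0},{"rx":0,"ry":0,"rz":0,"x":0.003,"y":0,"z":-0.017,"fingers":0},{"rx":0,"ry":0,"rz":0,"x":0.0055,"y":0,"z":-0.025,"fingers":0},{"rx":0,"ry":0,"rz":0,"x":0.009,"y":0,"z":-0.0325,"fingers":0},{"rx":0,"ry":0,"rz":0,"x":0.0135,"y":0,"z":-0.04,"fingers":0},{"rx":0,"ry":0,"rz":0,"x":0.018,"y":0,"z":-0.047,"fingers":0}])

```text
time: 5.45
ee_pos: [0.4732, -0.2019, 0.2368]
eef_rot: [0.993, 0.118, -0.001, -0.001]
ft_force: [-1.3, 5.1, -3.6]
width: 0.0118
```

```bash
python3 - <<'E'
from h import *
info()
c=snap('scene');cv2.imwrite('pics/s3c.png',cv2.resize(c['color'][160:320,220:420,::-1],None,fx=3,fy=3))
E
```

```text
t 5.45 p [ 0.4732 -0.2019  0.2368] az -1.335 zt [-0.002  0.002 -1.   ] q [-0.44  0.15  0.84  1.86 -0.12  1.19 -0.9 ] F [-1.3  5.1 -3.6] T [ 1.11  0.45 -0.05] w 0.0118
```

View pics/s3c.png

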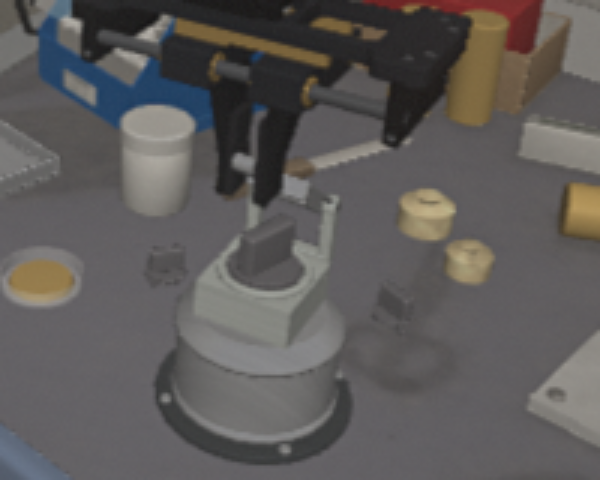

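The cover is rising at (290,170) in the crop, and the cap below shows a wing. I continue the arc.

Call:
drive_tool(plan=[{"rx":0,"ry":0,"rz":0,"x":0.0055,"y":-0.001,"z":-0.0065,"fingers":0},{"rx":0,"ry":0,"rz":0,"x":0.012,"y":-0.001,"z":-0.0125,"fingers":0},{"rx":0,"ry":0,"rz":0,"x":0.019,"y":-0.001,"z":-0.018,"fingers":0},{"rx":0,"ry":0,"rz":0,"x":0.026,"y":-0.001,"z":-0.0225,"fingers":0},{"rx":0,"ry":0,"rz":0,"x":0.0335,"y":-0.001,"z":-0.0265,"fingers":0},{"rx":0,"ry":0,"rz":0,"x":0.0415,"y":-0.001,"z":-0.0295,"fingers":0},{"rx":0,"ry":0,"rz":0,"x":0.058,"y":-0.001,"z":-0.033,"fingers":0},{"rx":0,"ry":0,"rz":0,"x":0.075,"y":-0.001,"z":-0.0338,"fingers":0}])

```text
time: 6.5
ee_pos: [0.5471, -0.184, 0.2706]
eef_rot: [0.993, 0.117, 0.0, -0.0]
ft_force: [-2.7, 2.1, -4.1]
width: 0.012
```

```bash
python3 - <<'E'
from h import *
info()
c=snap('scene');cv2.imwrite('pics/s4c.png',cv2.resize(c['color'][120:320,220:420,::-1],None,fx=3,fy=3))
E
```

```text
t 6.5 p [ 0.5471 -0.184   0.2706] az -1.3353 zt [ 0.  0. -1.] q [-0.42  0.3   0.81  1.66 -0.22  1.28 -0.91] F [-2.7  2.1 -4.1] T [ 0.32  0.85 -0.04] w 0.012
```

View pics/s4c.png

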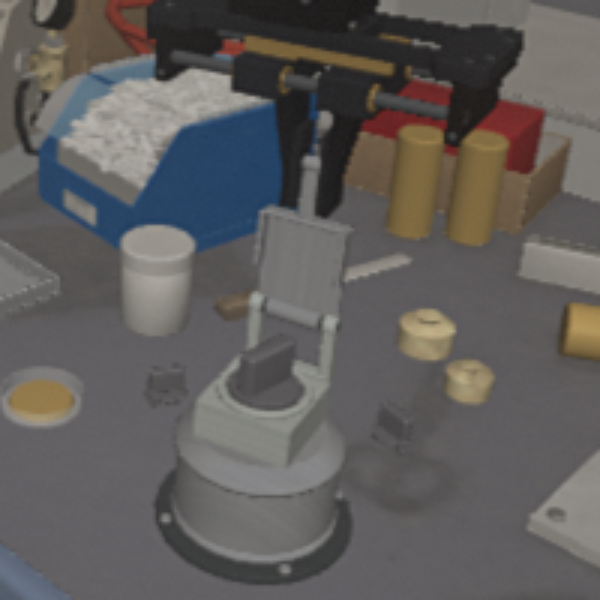

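The cover is upright at about 1.6. I continue to the stop.

Call:
drive_tool(plan=[{"rx":0,"ry":0,"rz":0,"x":0.0085,"y":0,"z":0.0015,"fingers":0},{"rx":0,"ry":0,"rz":0,"x":0.017,"y":0,"z":0.0035,"fingers":0},{"rx":0,"ry":0,"rz":0,"x":0.025,"y":0,"z":0.006,"fingers":0},{"rx":0,"ry":0,"rz":0,"x":0.033,"y":0,"z":0.0095,"fingers":0},{"rx":0,"ry":0,"rz":0,"x":0.0405,"y":0,"z":0.0135,"fingers":0},{"rx":0,"ry":0,"rz":0,"x":0.0475,"y":0,"z":0.018,"fingers":0},{"rx":0,"ry":0,"rz":0,"x":0.054,"y":0,"z":0.0235,"fingers":0},{"rx":0,"ry":0,"rz":0,"x":0.06,"y":0,"z":0.0295,"fingers":0},{"rx":0,"ry":0,"rz":0,"x":0.065,"y":0,"z":0.0355,"fingers":0}])

```text
time: 7.68
ee_pos: [0.6096, -0.1692, 0.2343]
eef_rot: [0.993, 0.117, -0.0, -0.0]
ft_force: [-4.8, 2.2, -0.3]
width: 0.0115
```

```bash
python3 - <<'E'
from h import *
info()
c=snap('scene');cv2.imwrite('pics/s5c.png',cv2.resize(c['color'][140:320,220:420,::-1],None,fx=3,fy=3))
E
```

```text
t 7.67 p [ 0.6096 -0.1692  0.2343] az -1.3357 zt [-0.001 -0.    -1.   ] q [-0.37  0.46  0.76  1.55 -0.33  1.26 -0.89] F [-4.8  2.2 -0.3] T [ 0.33  1.19 -0.07] w 0.0115
```

View pics/s5c.png

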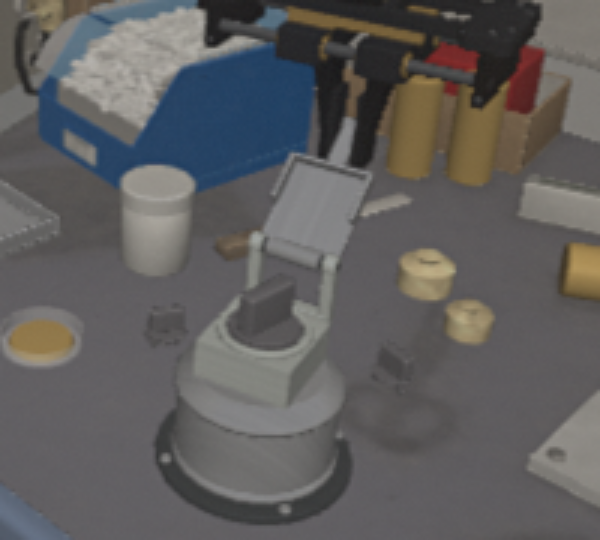

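Call:
drive_tool(plan=[{"rx":0,"ry":0,"rz":0,"x":0.003,"y":0,"z":0.004,"fingers":0},{"rx":0,"ry":0,"rz":0,"x":0.005,"y":0,"z":0.0085,"fingers":0},{"rx":0,"ry":0,"rz":0,"x":0.0065,"y":0,"z":0.012,"fingers":0},{"rx":0,"ry":0,"rz":0,"x":0.0065,"y":0,"z":0.012,"fingers":0}])

```text
time: 8.22
ee_pos: [0.6164, -0.1677, 0.2244]
eef_rot: [0.993, 0.117, 0.001, -0.0]
ft_force: [-6.6, 3.4, 9.6]
width: 0.0116
```

```bash
python3 - <<'E'
from h import *
info()
E
```

```text
t 8.22 p [ 0.6164 -0.1677  0.2244] az -1.3355 zt [ 0.002  0.    -1.   ] q [-0.36  0.49  0.75  1.54 -0.34  1.25 -0.89] F [-6.6  3.4  9.6] T [ 0.72  1.51 -0.06] w 0.0116
```

The upward force is 9.6 N, so the cover is on its stop at about 2.6. I release, rise, and move over the port for a look at the cap.

```bash
python3 - <<'E'
from h import *
tgt([.617,-.168,.33],-1.334); tgt([.445,-.209,.33],-1.334)
E
```

```text
x 0.0008 y 0.0005 z -0.1056 rx 0.0000 ry -0.0003 rz -0.0002
x -0.1760 y 0.0002 z -0.1059 rx 0.0000 ry -0.0003 rz -0.0002
```

Call:
drive_tool(plan=[{"rx":0,"ry":0,"rz":0,"x":0,"y":0,"z":-0.0015,"fingers":0.45},{"rx":0,"ry":0,"rz":0,"x":0,"y":0,"z":-0.002,"fingers":0.45},{"rx":0,"ry":0,"rz":0,"x":0,"y":0,"z":-0.002,"fingers":0.45},{"rx":0,"ry":0,"rz":0,"x":0,"y":0,"z":-0.03,"fingers":0.45},{"rx":0,"ry":0,"rz":0,"x":0,"y":0,"z":-0.08,"fingers":0.45},{"rx":0,"ry":0,"rz":0,"x":-0.05,"y":0,"z":-0.105,"fingers":0.45},{"rx":0,"ry":0,"rz":0,"x":-0.11,"y":0,"z":-0.105,"fingers":0.45},{"rx":0,"ry":0,"rz":0,"x":-0.177,"y":0,"z":-0.105,"fingers":0.45},{"rx":0,"ry":0,"rz":0,"x":-0.177,"y":0,"z":-0.105,"fingers":0.45},{"rx":0,"ry":0,"rz":0,"x":-0.177,"y":0,"z":-0.105,"fingers":0.45}])

```text
time: 9.48
ee_pos: [0.4439, -0.2086, 0.3283]
eef_rot: [0.993, 0.118, 0.001, -0.0]
ft_force: [0.2, 0.6, 0.1]
width: 0.0391
```

```bash
python3 - <<'E'
from h import *
info(); c=snap('wrist','w6.png'); P=pts(c); np.savez('w6.npz',P=P,col=c['color'])
for l in ['cover','tab','cap_wing','cap']: print(l,[(np.round(o['centre'],3),round(o['confidence'],2),proj(c,o['centre']).round()) for o in nets.find_in(l,'wrist')])
c=snap('scene');cv2.imwrite('pics/s6c.png',cv2.resize(c['color'][140:320,220:420,::-1],None,fx=3,fy=3))
E
```

```text
t 9.47 p [ 0.4439 -0.2086  0.3283] az -1.3352 zt [ 0.002  0.001 -1.   ] q [-0.51 -0.03  0.86  1.79  0.02  1.37 -0.99] F [0.2 0.6 0.1] T [-0.1   0.18 -0.02] w 0.0391
cover [(array([ 0.571, -0.179,  0.148]), 0.95, array([261.,  31.]))]
tab []
cap_wing [(array([ 0.551, -0.08 ,  0.012]), 0.81, array([176.,  57.])), (array([ 0.569, -0.183,  0.147]), 0.74, array([264.,  34.])), (array([ 0.632, -0.217,  0.015]), 0.73, array([305.,  13.])), (array([ 0.502, -0.196,  0.097]), 0.66, array([261., 122.]))]
cap [(array([ 0.553, -0.077,  0.011]), 0.94, array([174.,  55.])), (array([ 0.63 , -0.219,  0.012]), 0.8, array([305.,  16.])), (array([ 0.503, -0.192,  0.102]), 0.67, array([257., 120.]))]
```

View pics/w6.png

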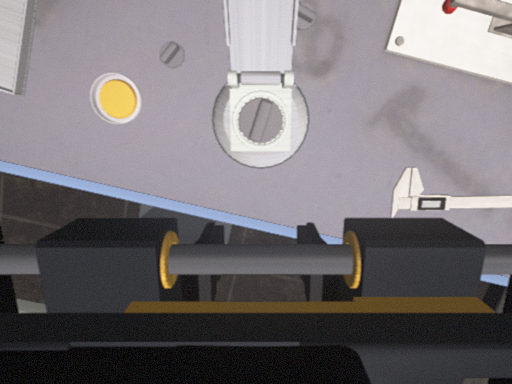

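View pics/s6c.png

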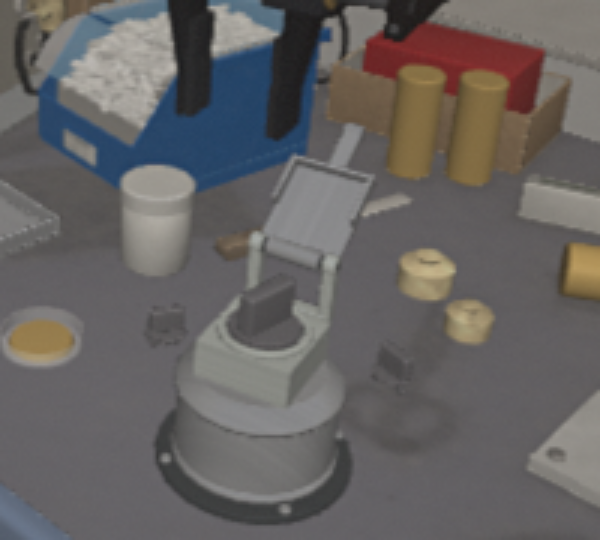

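The cover stays back at (260,35), and the cap sits in the port at (261,121) with its wing tilted slightly clockwise. I measure the cap and cover angle.

```bash
python3 - <<'E'
from h import *
f=np.load('w6.npz');P=f['P'];A=np.array([.507,-.194])
q=P[:210].reshape(-1,3)
w=q[(np.hypot(*(q[:,:2]-A).T)<.026)&(q[:,2]>.118)]
print('wing',len(w),w.mean(0)); h=(w[:,:2]*1000).astype(np.float32)
print(cv2.minAreaRect(h)); d=np.linalg.svd(w[:,:2]-w[:,:2].mean(0))[2][0]; print('yaw',np.arctan(d[1]/d[0]))
print('zmax',np.percentile(w[:,2],[5,50,95]))
# port lip / neck
n=q[(np.hypot(*(q[:,:2]-A).T)<.05)&(q[:,2]>.088)&(q[:,2]<.103)]
print('neck',cv2.minAreaRect((n[:,:2]*1000).astype(np.float32)))
ex=np.array([np.cos(.237),np.sin(.237)]);x=(q[:,:2]-A)@ex;y=(q[:,:2]-A)@[-ex[1],ex[0]]
m=(x>.045)&(x<.12)&(abs(y)<.018)&(q[:,2]>.1)
k=np.polyfit(x[m],q[m,2],1);print('cover slope',k,np.pi-np.arctan(k[0]),m.sum(),x[m].max(), np.polyval(k,[.045,.095]))
cv2.imwrite('pics/w6c.png',cv2.resize(f['color'][60:180,190:330,::-1],None,fx=5,fy=5,interpolation=3))
E
```

```text
wing 970 [ 0.50493757 -0.19492709  0.25342442]
((503.9759826660156, -195.33056640625), (11.969856262207031, 37.83977127075195), 85.16584777832031)
yaw -0.07592372155146065
zmax [0.12609656 0.12844662 0.42191772]
neck ((506.32965087890625, -194.80503845214844), (64.38463592529297, 60.1135368347168), 13.3405179977417)
cover slope [0.60207582 0.11221144] 2.599648212650703 2817 0.08303502891655146 [0.13930485 0.16940864]Traceback (most recent call last):
  File "<stdin>", line 14, in <module>
    raise KeyError(f"{key} is not a file in the archive") from None
KeyError: 'color is not a file in the archive'
```

```bash
python3 - <<'E'
from h import *
f=np.load('w6.npz');P=f['P'];A=np.array([.505,-.195])
q=P[:210].reshape(-1,3)
w=q[(np.hypot(*(q[:,:2]-A).T)<.026)&(q[:,2]>.122)&(q[:,2]<.135)]
print('wing',len(w),w.mean(0)); 
print(cv2.minAreaRect((w[:,:2]*1000).astype(np.float32))); d=np.linalg.svd(w[:,:2]-w[:,:2].mean(0))[2][0]; print('yaw',np.arctan(d[1]/d[0]))
cv2.imwrite('pics/w6c.png',cv2.resize(f['col'][60:180,190:330,::-1],None,fx=5,fy=5,interpolation=3))
info(); az=-1.65
tgt([.505,-.195,.235],az);tgt([.505,-.195,.182],az)
E
```

```text
wing 555 [ 0.50413856 -0.19530062  0.12743393]
((503.9759826660156, -195.33056640625), (11.969856262207031, 37.83977127075195), 85.16584777832031)
yaw -0.08352533159850402
t 9.78 p [ 0.4443 -0.2086  0.3276] az -1.3351 zt [-0.001 -0.001 -1.   ] q [-0.51 -0.03  0.86  1.79  0.02  1.37 -0.99] F [-0.4 -0.2  0.5] T [-0.11  0.12  0.04] w 0.0394
x 0.0623 y 0.0008 z 0.0925 rx 0.0002 ry 0.0002 rz 0.0501
x 0.0624 y 0.0008 z 0.1455 rx 0.0002 ry 0.0002 rz 0.0501
```

View pics/w6c.png

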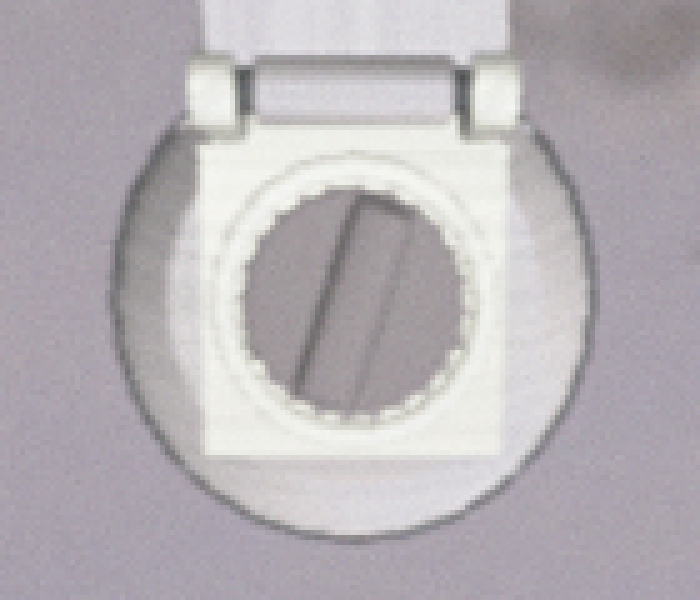

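The crop shows the wing (38 x 12 mm, yaw -0.083) clear in the lip. I go down onto it.

Call:
drive_tool(plan=[{"rx":0,"ry":0,"rz":0.025,"x":0.04,"y":0.001,"z":0.03,"fingers":0.4},{"rx":0,"ry":0,"rz":0.05,"x":0.062,"y":0.001,"z":0.08,"fingers":0.4},{"rx":0,"ry":0,"rz":0.05,"x":0.062,"y":0.001,"z":0.12,"fingers":0.4},{"rx":0,"ry":0,"rz":0.05,"x":0.062,"y":0.001,"z":0.145,"fingers":0.4},{"rx":0,"ry":0,"rz":0.05,"x":0.062,"y":0.001,"z":0.145,"fingers":0.4},{"rx":0,"ry":0,"rz":0.05,"x":0.062,"y":0.001,"z":0.145,"fingers":0.4}])

```text
time: 10.52
ee_pos: [0.5048, -0.1957, 0.1838]
eef_rot: [0.999, -0.039, 0.0, 0.0]
ft_force: [-0.7, -0.6, 0.6]
width: 0.0348
```

```bash
python3 - <<'E'
from h import *
info(); snap('wrist','w7.png')
c=snap('scene');cv2.imwrite('pics/s7c.png',cv2.resize(c['color'][180:320,240:400,::-1],None,fx=4,fy=4))
E
```

```text
t 10.53 p [ 0.5048 -0.1957  0.1838] az -1.6498 zt [ 0.001 -0.001 -1.   ] q [-0.45  0.31  0.86  1.85 -0.27  1.09 -1.14] F [-0.7 -0.6  0.6] T [-0.09  0.11  0.03] w 0.0348
```

View pics/w7.png

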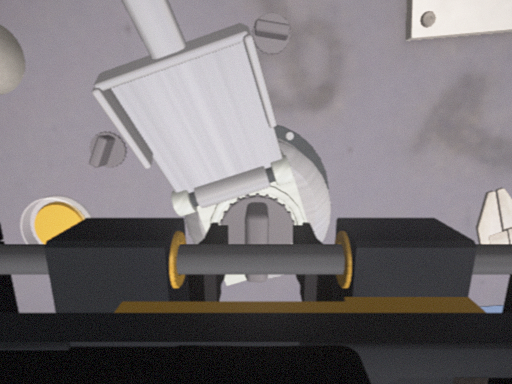

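View pics/s7c.png

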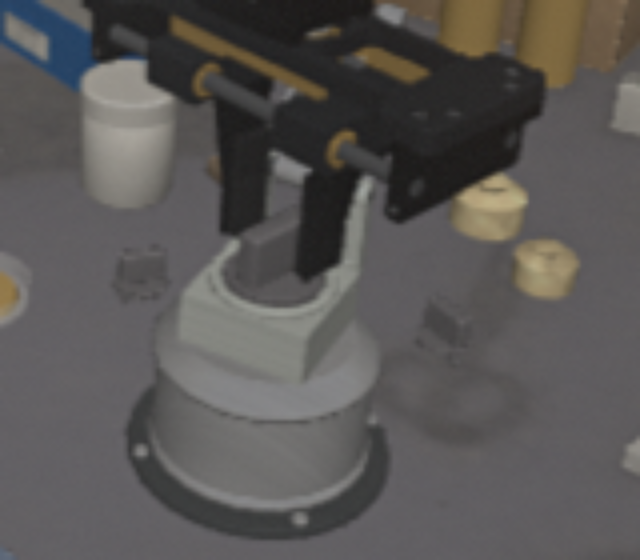

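The wing is centred between the fingers and aligned. I close.

Call:
drive_tool(plan=[{"rx":0,"ry":0,"rz":0,"x":0,"y":0,"z":0.002,"fingers":0},{"rx":0,"ry":0,"rz":0,"x":0,"y":0,"z":0.002,"fingers":0},{"rx":0,"ry":0,"rz":0,"x":0,"y":0,"z":0.002,"fingers":0},{"rx":0,"ry":0,"rz":0,"x":0,"y":0,"z":0.002,"fingers":0},{"rx":0,"ry":0,"rz":0,"x":0,"y":0,"z":0.002,"fingers":0}], squeeze=35)

```text
time: 11.25
ee_pos: [0.5043, -0.1953, 0.1811]
eef_rot: [0.999, -0.039, 0.0, -0.0]
ft_force: [-0.3, 2.4, 2.6]
width: 0.012
```

```bash
python3 - <<'E'
from h import *
info(); s=monitor.read_state(); tgt(s['ee_pos'],-.7); tgt(s['ee_pos'],.235)
E
```

```text
t 11.25 p [ 0.5043 -0.1953  0.1811] az -1.6496 zt [ 0.  0. -1.] q [-0.44  0.32  0.86  1.86 -0.27  1.09 -1.13] F [-0.3  2.4  2.6] T [ 0.16  0.4  -0.  ] w 0.012
x 0.0000 y 0.0000 z 0.0000 rx -0.0000 ry -0.0000 rz -0.1511
x 0.0000 y 0.0000 z 0.0000 rx -0.0000 ry -0.0001 rz -0.2999
```

Call:
drive_tool(plan=[{"rx":0,"ry":0,"rz":-0.015,"x":0,"y":0,"z":0,"fingers":0},{"rx":0,"ry":0,"rz":-0.03,"x":0,"y":0,"z":0,"fingers":0},{"rx":0,"ry":0,"rz":-0.045,"x":0,"y":0,"z":0,"fingers":0},{"rx":0,"ry":0,"rz":-0.06,"x":0,"y":0,"z":0,"fingers":0},{"rx":0,"ry":0,"rz":-0.075,"x":0,"y":0,"z":0,"fingers":0},{"rx":0,"ry":0,"rz":-0.09,"x":0,"y":0,"z":0,"fingers":0}])

```text
time: 12.0
ee_pos: [0.5043, -0.1955, 0.1811]
eef_rot: [0.97, 0.242, 0.0, 0.0]
ft_force: [-0.2, 0.5, 1.7]
width: 0.0115
```

```bash
python3 - <<'E'
from h import *
info(); snap('wrist','w8.png')
E
```

```text
t 12.0 p [ 0.5043 -0.1955  0.1811] az -1.0812 zt [ 0. -0. -1.] q [-0.36  0.29  0.75  1.85 -0.22  1.08 -0.6 ] F [-0.2  0.5  1.7] T [-0.08  0.18 -0.05] w 0.0115
```

View pics/w8.png

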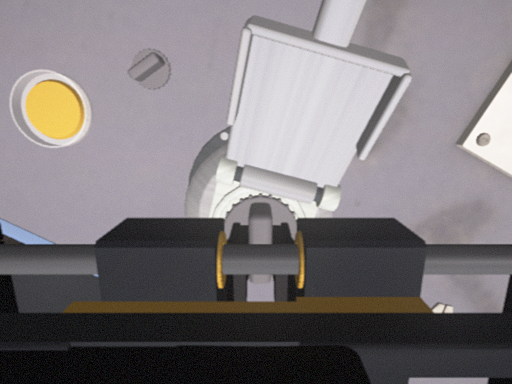

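The wing turns with the gripper with little force. I continue.

Call:
drive_tool(plan=[{"rx":0,"ry":0,"rz":-0.015,"x":0,"y":0,"z":0,"fingers":0},{"rx":0,"ry":0,"rz":-0.03,"x":0,"y":0,"z":0,"fingers":0},{"rx":0,"ry":0,"rz":-0.045,"x":0,"y":0,"z":0,"fingers":0},{"rx":0,"ry":0,"rz":-0.06,"x":0,"y":0,"z":0,"fingers":0},{"rx":0,"ry":0,"rz":-0.075,"x":0,"y":0,"z":0,"fingers":0},{"rx":0,"ry":0,"rz":-0.09,"x":0,"y":0,"z":0,"fingers":0},{"rx":0,"ry":0,"rz":-0.105,"x":0,"y":0,"z":0,"fingers":0}])

```text
time: 12.92
ee_pos: [0.5043, -0.1955, 0.1811]
eef_rot: [0.84, 0.543, 0.0, 0.0]
ft_force: [0.1, -0.7, 2.0]
width: 0.0119
```

```bash
python3 - <<'E'
from h import *
info()
c=snap('scene');cv2.imwrite('pics/s9c.png',cv2.resize(c['color'][160:320,220:420,::-1],None,fx=4,fy=4))
E
```

```text
t 12.93 p [ 0.5043 -0.1955  0.1811] az -0.4232 zt [ 0. -0. -1.] q [-0.27  0.27  0.64  1.85 -0.18  1.08  0.02] F [ 0.1 -0.7  2. ] T [-0.09  0.09  0.04] w 0.0119
```

View pics/s9c.png

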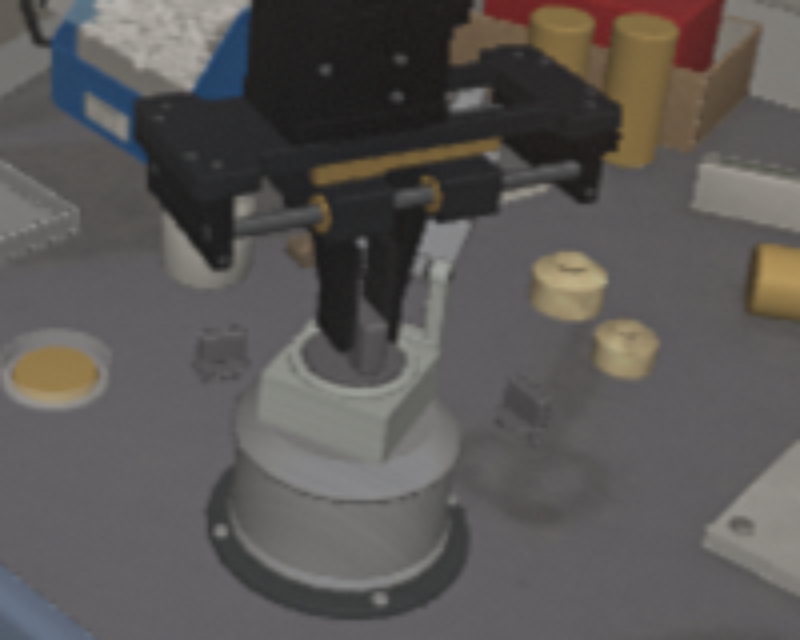

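Call:
drive_tool(plan=[{"rx":0,"ry":0,"rz":-0.015,"x":0,"y":0,"z":0,"fingers":0},{"rx":0,"ry":0,"rz":-0.03,"x":0,"y":0,"z":0,"fingers":0},{"rx":0,"ry":0,"rz":-0.045,"x":0,"y":0,"z":0,"fingers":0},{"rx":0,"ry":0,"rz":-0.06,"x":0,"y":0,"z":0,"fingers":0}])

```text
time: 13.48
ee_pos: [0.5043, -0.1955, 0.1811]
eef_rot: [0.724, 0.69, 0.0, 0.0]
ft_force: [0.2, 0.0, 1.9]
width: 0.0111
```

```bash
python3 - <<'E'
from h import *
info()
E
```

```text
t 13.47 p [ 0.5043 -0.1955  0.1811] az -0.0474 zt [ 0. -0. -1.] q [-0.22  0.26  0.58  1.85 -0.16  1.08  0.38] F [0.2 0.  1.9] T [-0.07  0.01 -0.05] w 0.0111
```

Call:
drive_tool(plan=[{"rx":0,"ry":0,"rz":-0.015,"x":0,"y":0,"z":0,"fingers":0},{"rx":0,"ry":0,"rz":-0.03,"x":0,"y":0,"z":0,"fingers":0},{"rx":0,"ry":0,"rz":-0.045,"x":0,"y":0,"z":0,"fingers":0},{"rx":0,"ry":0,"rz":-0.045,"x":0,"y":0,"z":0,"fingers":0}])

```text
time: 13.98
ee_pos: [0.5046, -0.1953, 0.1811]
eef_rot: [0.62, 0.784, 0.0, 0.0]
ft_force: [2.8, 1.2, 1.1]
width: 0.0114
```

```bash
python3 - <<'E'
from h import *
info(); snap('wrist','w10.png')
c=snap('scene');cv2.imwrite('pics/s10c.png',cv2.resize(c['color'][160:320,220:420,::-1],None,fx=4,fy=4))
E
```

```text
t 13.97 p [ 0.5046 -0.1953  0.1811] az 0.2327 zt [ 0.001  0.    -1.   ] q [-0.19  0.26  0.54  1.85 -0.15  1.08  0.65] F [2.8 1.2 1.1] T [ 0.13 -0.52  0.02] w 0.0114
```

View pics/s10c.png

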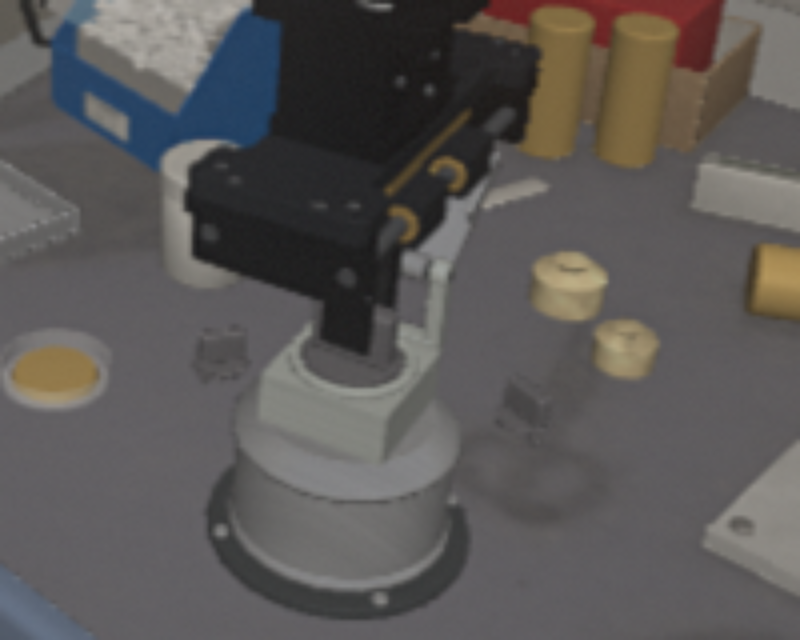

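View pics/w10.png

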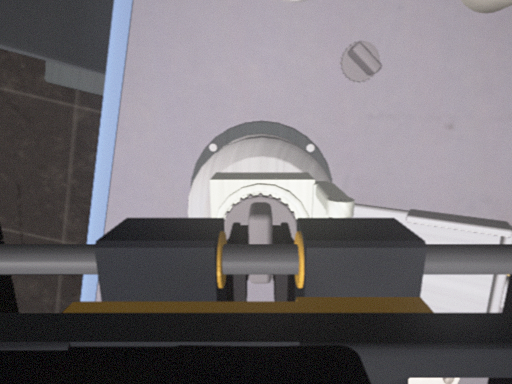

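The wing lies parallel to the hinge pin, which is at right (340,200) and vertical like the wing. I lift slowly.

Call:
drive_tool(plan=[{"rx":0,"ry":0,"rz":0,"x":0,"y":0,"z":-0.005,"fingers":0},{"rx":0,"ry":0,"rz":0,"x":0,"y":0,"z":-0.01,"fingers":0},{"rx":0,"ry":0,"rz":0,"x":0,"y":0,"z":-0.015,"fingers":0}])

```text
time: 14.45
ee_pos: [0.5036, -0.1957, 0.1961]
eef_rot: [0.62, 0.785, -0.0, -0.0]
ft_force: [-0.5, 0.1, -0.4]
width: 0.0116
```

```bash
python3 - <<'E'
from h import *
info()
E
```

```text
t 14.45 p [ 0.5036 -0.1957  0.1961] az 0.2345 zt [-0.001 -0.    -1.   ] q [-0.19  0.24  0.55  1.83 -0.14  1.11  0.64] F [-0.5  0.1 -0.4] T [-0.09  0.08 -0.04] w 0.0116
```

Call:
drive_tool(plan=[{"rx":0,"ry":0,"rz":0,"x":0,"y":0,"z":-0.015,"fingers":0},{"rx":0,"ry":0,"rz":0,"x":0,"y":0,"z":-0.04,"fingers":0},{"rx":0,"ry":0,"rz":0,"x":0,"y":0,"z":-0.08,"fingers":0},{"rx":0,"ry":0,"rz":0,"x":0,"y":0,"z":-0.1,"fingers":0},{"rx":0,"ry":0,"rz":0,"x":0,"y":0,"z":-0.1,"fingers":0}])

```text
time: 15.08
ee_pos: [0.5046, -0.1959, 0.2979]
eef_rot: [0.619, 0.785, 0.001, 0.001]
ft_force: [-0.0, -0.2, -0.9]
width: 0.0116
```

```bash
python3 - <<'E'
from h import *
info()
c=snap('scene','s11.png');cv2.imwrite('pics/s11c.png',cv2.resize(c['color'][120:320,180:420,::-1],None,fx=3,fy=3))
P=pts(c)
for n in ['tray']:
    for o in nets.regions_of(n,'scene')[:1]:
        m=o['region'];q=P[m];print(m.sum(),q.min(0),q.max(0));print(cv2.minAreaRect((q[abs(q[:,2]-.01)<.015][:,:2]*1000).astype(np.float32)))
c=snap('top')
P=pts(c)
for o in nets.regions_of('tray','top')[:1]:
        m=o['region'];q=P[m];print(m.sum(),cv2.minAreaRect((q[abs(q[:,2]-.01)<.02][:,:2]*1000).astype(np.float32)), np.percentile(q[:,2],[10,50,90]))
E
```

```text
t 15.07 p [ 0.5046 -0.1959  0.2979] az 0.2347 zt [ 0.003 -0.    -1.   ] q [-0.22  0.14  0.56  1.71 -0.08  1.31  0.59] F [-0.  -0.2 -0.9] T [-0.1   0.01 -0.01] w 0.0116
1998 [ 0.0251066  -0.5359733  -0.00351032] [0.6363228  0.26388684 0.49811924]
((552.94140625, 179.8106689453125), (175.67051696777344, 164.3220977783203), 84.67597961425781)
2553 ((538.4266967773438, 167.42007446289062), (140.72842407226562, 142.63848876953125), 86.04446411132812) [0.00209592 0.0045348  0.01204426]
```

View pics/s11c.png

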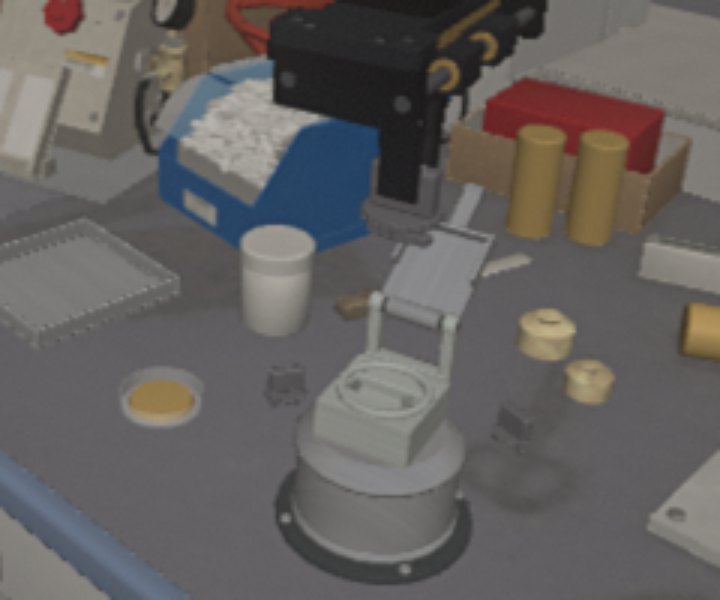

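The cap is out of the port and in the gripper (crop 400,215), with the cover still back. The dish and jar are undisturbed, and the tray centre is about (0.538, 0.167). I carry it over.

```bash
python3 - <<'E'
from h import *
info(); tgt([.51,-.02,.298],.85); tgt([.532,.167,.298],1.45); tgt([.532,.167,.14],1.45)
E
```

```text
t 15.28 p [ 0.5037 -0.1952  0.2949] az 0.2352 zt [-0.002  0.    -1.   ] q [-0.22  0.15  0.56  1.71 -0.08  1.31  0.59] F [ 0.4 -0.3 -1.1] T [-0.12 -0.02 -0.01] w 0.0115
x 0.1690 y 0.0469 z -0.0031 rx -0.0002 ry -0.0002 rz -0.0978
x 0.3457 y 0.1119 z -0.0030 rx -0.0002 ry -0.0003 rz -0.1933
x 0.3456 y 0.1122 z 0.1550 rx -0.0002 ry -0.0003 rz -0.1933
```

Call:
drive_tool(plan=[{"rx":0,"ry":0,"rz":-0.02,"x":0.03,"y":0.01,"z":0,"fingers":0},{"rx":0,"ry":0,"rz":-0.04,"x":0.07,"y":0.02,"z":0,"fingers":0},{"rx":0,"ry":0,"rz":-0.06,"x":0.11,"y":0.03,"z":0,"fingers":0},{"rx":0,"ry":0,"rz":-0.08,"x":0.15,"y":0.045,"z":0,"fingers":0},{"rx":0,"ry":0,"rz":-0.105,"x":0.19,"y":0.06,"z":0,"fingers":0},{"rx":0,"ry":0,"rz":-0.13,"x":0.23,"y":0.075,"z":0,"fingers":0},{"rx":0,"ry":0,"rz":-0.15,"x":0.27,"y":0.085,"z":0,"fingers":0},{"rx":0,"ry":0,"rz":-0.17,"x":0.31,"y":0.1,"z":0,"fingers":0},{"rx":0,"ry":0,"rz":-0.193,"x":0.346,"y":0.112,"z":0,"fingers":0},{"rx":0,"ry":0,"rz":-0.193,"x":0.346,"y":0.112,"z":0.03,"fingers":0},{"rx":0,"ry":0,"rz":-0.193,"x":0.346,"y":0.112,"z":0.08,"fingers":0},{"rx":0,"ry":0,"rz":-0.193,"x":0.346,"y":0.112,"z":0.12,"fingers":0}])

```text
time: 16.77
ee_pos: [0.5315, 0.1668, 0.1731]
eef_rot: [0.061, 0.998, -0.001, -0.001]
ft_force: [1.1, -0.3, -0.6]
width: 0.0116
```

```bash
python3 - <<'E'
from h import *
info(); snap('wrist','w12.png')
c=snap('scene');cv2.imwrite('pics/s12c.png',cv2.resize(c['color'][100:300,130:370,::-1],None,fx=3,fy=3))
tgt([.532,.167,.112],1.45)
E
```

```text
t 16.77 p [0.5315 0.1668 0.1731] az 1.4479 zt [-0.002 -0.001 -1.   ] q [-0.55  0.28  0.19  1.79 -0.06  1.07  1.11] F [ 1.1 -0.3 -0.6] T [0.02 0.   0.01] w 0.0116
x -0.0027 y 0.0014 z 0.0589 rx -0.0008 ry -0.0013 rz -0.0003
```

View pics/s12c.png

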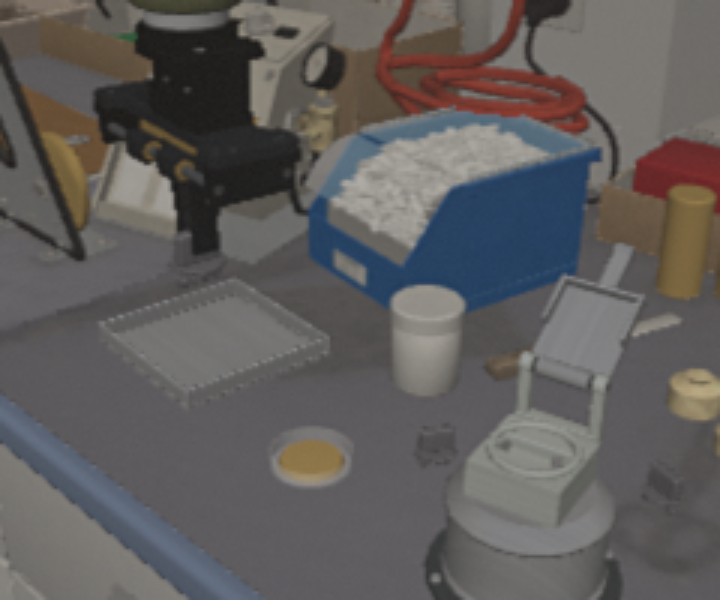

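View pics/w12.png

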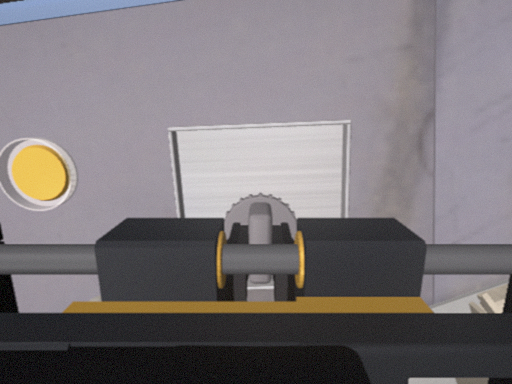

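The cap is over the tray. In the wrist view the tray spans (175–350, 125–) and the head is at (260,215). I lower it.

Call:
drive_tool(plan=[{"rx":0,"ry":0,"rz":0,"x":0,"y":0,"z":0.02,"fingers":0},{"rx":0,"ry":0,"rz":0,"x":0,"y":0,"z":0.04,"fingers":0},{"rx":0,"ry":0,"rz":0,"x":0,"y":0,"z":0.058,"fingers":0},{"rx":0,"ry":0,"rz":0,"x":0,"y":0,"z":0.062,"fingers":0},{"rx":0,"ry":0,"rz":0,"x":0,"y":0,"z":0.062,"fingers":0}])

```text
time: 17.5
ee_pos: [0.5327, 0.1673, 0.1144]
eef_rot: [0.061, 0.998, 0.0, 0.0]
ft_force: [0.6, 0.1, -1.1]
width: 0.0117
```

```bash
python3 - <<'E'
from h import *
info()
c=snap('scene');cv2.imwrite('pics/s13c.png',cv2.resize(c['color'][140:260,150:290,::-1],None,fx=5,fy=5))
E
```

```text
t 17.5 p [0.5327 0.1673 0.1144] az 1.4479 zt [ 0.  0. -1.] q [-0.54  0.36  0.19  1.84 -0.08  0.95  1.12] F [ 0.6  0.1 -1.1] T [0.03 0.03 0.05] w 0.0117
```

View pics/s13c.png

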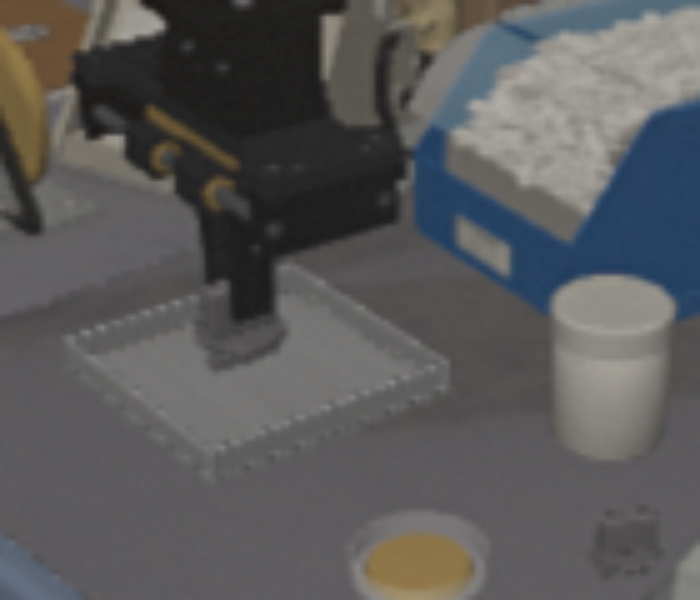

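Call:
drive_tool(plan=[{"rx":0,"ry":0,"rz":0,"x":0,"y":0,"z":0.003,"fingers":0},{"rx":0,"ry":0,"rz":0,"x":0,"y":0,"z":0.006,"fingers":0},{"rx":0,"ry":0,"rz":0,"x":0,"y":0,"z":0.008,"fingers":0},{"rx":0,"ry":0,"rz":0,"x":0,"y":0,"z":0.008,"fingers":0}])

```text
time: 18.05
ee_pos: [0.5324, 0.1671, 0.1058]
eef_rot: [0.061, 0.998, -0.0, -0.0]
ft_force: [-0.0, 0.5, -1.0]
width: 0.0115
```

Call:
drive_tool(plan=[{"rx":0,"ry":0,"rz":0,"x":0,"y":0,"z":0.001,"fingers":0},{"rx":0,"ry":0,"rz":0,"x":0,"y":0,"z":0.002,"fingers":0},{"rx":0,"ry":0,"rz":0,"x":0,"y":0,"z":0.002,"fingers":0}])

```text
time: 18.42
ee_pos: [0.5324, 0.1672, 0.1039]
eef_rot: [0.061, 0.998, 0.0, -0.0]
ft_force: [0.3, -0.1, -0.8]
width: 0.0117
```

Call:
drive_tool(plan=[{"rx":0,"ry":0,"rz":0,"x":0,"y":0,"z":0.001,"fingers":0},{"rx":0,"ry":0,"rz":0,"x":0,"y":0,"z":0.0015,"fingers":0},{"rx":0,"ry":0,"rz":0,"x":0,"y":0,"z":0.0015,"fingers":0}])

```text
time: 18.8
ee_pos: [0.5325, 0.1672, 0.1024]
eef_rot: [0.061, 0.998, 0.0, -0.0]
ft_force: [0.9, 0.2, -0.5]
width: 0.0122
```

```bash
python3 - <<'E'
from h import *
info(); info()
E
```

```text
t 18.8 p [0.5325 0.1672 0.1024] az 1.4479 zt [-0.  0. -1.] q [-0.54  0.37  0.18  1.85 -0.08  0.93  1.13] F [ 0.9  0.2 -0.5] T [-0.01 -0.    0.02] w 0.0122
t 18.8 p [0.5325 0.1672 0.1024] az 1.4479 zt [-0.  0. -1.] q [-0.54  0.37  0.18  1.85 -0.08  0.93  1.13] F [ 0.9  0.2 -0.5] T [-0.01 -0.    0.02] w 0.0122
```

Call:
drive_tool(plan=[{"rx":0,"ry":0,"rz":0,"x":0,"y":0,"z":0.001,"fingers":0},{"rx":0,"ry":0,"rz":0,"x":0,"y":0,"z":0.001,"fingers":0}])

```text
time: 19.05
ee_pos: [0.5326, 0.1673, 0.1021]
eef_rot: [0.061, 0.998, 0.0, 0.0]
ft_force: [-2.8, -1.4, 5.6]
width: 0.0117
```

Call:
drive_tool(plan=[{"rx":0,"ry":0,"rz":0,"x":0,"y":0,"z":0.001,"fingers":0},{"rx":0,"ry":0,"rz":0,"x":0,"y":0,"z":0.001,"fingers":0}])

```text
time: 19.3
ee_pos: [0.5327, 0.1673, 0.102]
eef_rot: [0.061, 0.998, 0.0, 0.0]
ft_force: [-7.4, -3.3, 16.3]
width: 0.0115
```

Contact at z 0.102. I ease off to near zero load, then open.

Call:
drive_tool(plan=[{"rx":0,"ry":0,"rz":0,"x":0,"y":0,"z":-0.0013,"fingers":0},{"rx":0,"ry":0,"rz":0,"x":0,"y":0,"z":-0.0013,"fingers":0}], squeeze=8)

```text
time: 19.55
ee_pos: [0.5326, 0.1673, 0.102]
eef_rot: [0.061, 0.998, 0.0, 0.0]
ft_force: [-1.3, -0.4, 4.1]
width: 0.0118
```

Call:
drive_tool(plan=[{"rx":0,"ry":0,"rz":0,"x":0,"y":0,"z":0,"fingers":0.17},{"rx":0,"ry":0,"rz":0,"x":0,"y":0,"z":0,"fingers":0.2},{"rx":0,"ry":0,"rz":0,"x":0,"y":0,"z":0,"fingers":0.25}])

```text
time: 19.92
ee_pos: [0.5324, 0.1672, 0.1016]
eef_rot: [0.061, 0.998, -0.0, -0.0]
ft_force: [0.7, 0.1, 0.5]
width: 0.0198
```

```bash
python3 - <<'E'
from h import *
info(); snap('wrist','w14.png')
c=snap('scene');cv2.imwrite('pics/s14c.png',cv2.resize(c['color'][140:260,150:290,::-1],None,fx=5,fy=5))
E
```

```text
t 19.93 p [0.5324 0.1672 0.1016] az 1.4479 zt [-0. -0. -1.] q [-0.54  0.37  0.18  1.85 -0.08  0.93  1.13] F [0.7 0.1 0.5] T [-0.04 -0.06 -0.  ] w 0.0198
```

View pics/s14c.png

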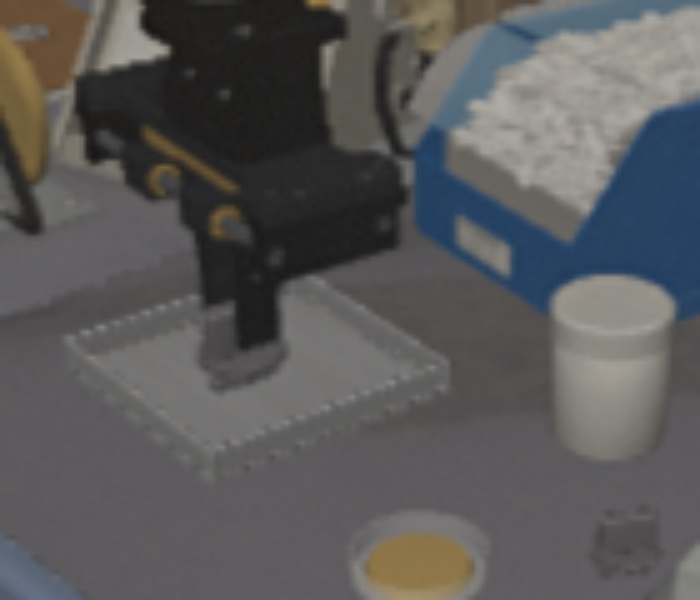

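View pics/w14.png

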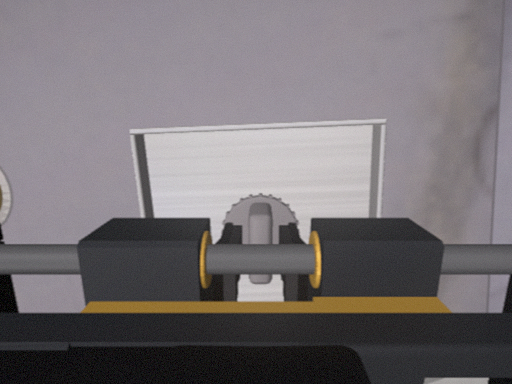

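The cap stands upright at (260,215) in the wrist view, with the fingers clear of it. I open a little more and rise straight up.

Call:
drive_tool(plan=[{"rx":0,"ry":0,"rz":0,"x":0,"y":0,"z":0,"fingers":0.32},{"rx":0,"ry":0,"rz":0,"x":0,"y":0,"z":0,"fingers":0.32},{"rx":0,"ry":0,"rz":0,"x":0,"y":0,"z":-0.015,"fingers":0.32},{"rx":0,"ry":0,"rz":0,"x":0,"y":0,"z":-0.035,"fingers":0.32},{"rx":0,"ry":0,"rz":0,"x":0,"y":0,"z":-0.08,"fingers":0.32},{"rx":0,"ry":0,"rz":0,"x":0,"y":0,"z":-0.13,"fingers":0.32},{"rx":0,"ry":0,"rz":0,"x":0,"y":0,"z":-0.18,"fingers":0.32},{"rx":0,"ry":0,"rz":0,"x":0,"y":0,"z":-0.18,"fingers":0.32}])

```text
time: 21.02
ee_pos: [0.534, 0.1675, 0.2872]
eef_rot: [0.062, 0.998, 0.002, 0.004]
ft_force: [-0.2, 0.7, -0.4]
width: 0.0279
```

```bash
python3 - <<'E'
from h import *
info(); c=snap('scene');cv2.imwrite('pics/s15c.png',cv2.resize(c['color'][120:320,140:400,::-1],None,fx=3,fy=3))
for l in ['cap','cover','dish_mid','jar_mid']: print(l,[(np.round(o['centre'],3),round(o['confidence'],2)) for o in nets.find_in(l,'scene')])
E
```

```text
t 21.02 p [0.534  0.1675 0.2872] az 1.4476 zt [ 0.008  0.004 -1.   ] q [-0.57  0.18  0.2   1.66 -0.04  1.29  1.09] F [-0.2  0.7 -0.4] T [-0.01 -0.06 -0.02] w 0.0279
cap [(array([ 0.627, -0.216,  0.012]), 0.53), (array([0.528, 0.163, 0.028]), 0.49), (array([ 0.55 , -0.076,  0.015]), 0.42)]
cover [(array([ 0.571, -0.181,  0.153]), 0.74)]
dish_mid [(array([ 0.49 , -0.015,  0.008]), 0.94)]
jar_mid [(array([ 0.617, -0.006,  0.051]), 0.65)]
```

View pics/s15c.png

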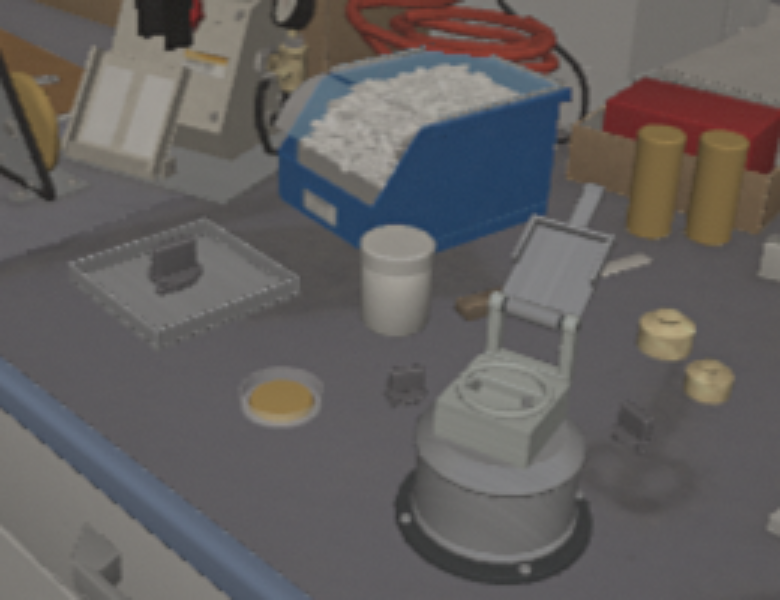

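The cap stands upright in the tray at crop (175,265). The cover is folded back, and the jar and dish are where they were. I hand the job in.

```bash
python3 - <<'E'
from h import *
print(workorder.close_job())
E
```

```text
the job is handed in; nothing more can be done
None
```

The job is done and handed in at about 21 s of the 61 s allowed. I lifted the tab and folded the cover back to its stop. I turned the cap about 1.88 rad anticlockwise until its wing lay parallel to the hinge pin and lifted it straight out. I then set it down in the tray.

**Cap:** the last scene picture shows it standing upright near the tray's centre, at about (0.53, 0.16). The fingers were well clear. While I felt for the tray floor it was pressed down with about 16 N, and I eased that to about 4 N before opening.

**Cover:** I measured it at about 2.60 rad from depth before the cap was turned. Afterwards I only saw it still folded back in the last picture; I did not measure it again.

**Jar and dish:** both are within about 3 mm of where they were first seen, which is inside the measuring error.

**Forces:** the highest wrist reading I saw, at the end of a move, was about 18 N.

No final check failed. My first move call was refused for its format and moved nothing. The networks gave the cap only a middling confidence (0.49) in the last picture, about the same as the two look-alikes, but the picture itself was clear.

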